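# Erect the folding photo booth and show the ring gauge to its camera

### The job

Fold the photo booth's three hinged screens fully upright. Then take the ring gauge (the round part with the open bore, not the solid disc) off the gauge stand and hold it in the air in front of the booth's camera, its centre 120 mm before the lens on the lens's line of sight and its bore looking straight into the lens. Finish while holding it still there, the ring touching nothing but the fingers, with the screens still upright and everything else left where it was.

Things in the scene. Friction and masses are not known exactly. Their poses are not given: they have to be found in the camera images.
- booth: Photo booth fixed to the desk: white base 10 mm thick with a 116 mm square floor; origin under the square's centre at desk height, z up. A 60 mm wide tongue runs towards +y to 165 mm and carries a 14 mm mast (at y = 135 mm) with a grey camera, top 256 mm above the desk, which looks back over the floor to -y and 30 deg down. Screens hinge at -x (near), +x (far) and -y (end)
- lens (a point): Centre of the camera's lens front, on the booth at (0, 103.9, 190) mm from its origin; its z axis is the lens axis and points out of the lens along the line of sight, which in the booth's axes is (0, -0.866, -0.5); its x is the booth's x
- view_point (a point): Point on the lens axis 120 mm before the lens, where the centre of the ring has to be held: straight above the booth's origin, 130 mm above the desk; axes are the booth's own
- near_screen (a joint): Hinge of the white screen at the booth's -x side: 0 flat outwards, 1.571 (its stop) upright. Screen 45 mm from hinge to free edge, 94 mm wide along the hinge, 4 mm thick; hinge line along the booth's y, 50 mm from its origin, 14 mm above the desk. Stiff (about 1 N at the tab): it stays at any angle where it is left
- near_screen_tab (a point): Middle of the near screen's grey grip tab, 60 mm from the hinge line. The tab, 18 mm wide along the hinge and 9 mm thick, stands out 30 mm from the free edge (45 to 75 mm from the hinge), 18 mm from the middle of the edge, away from the camera. Axes turn with the screen: x points from the tab to the hinge, y along the hinge (so for all three tabs)
- far_screen (a joint): Hinge of the white screen at the booth's +x side; same size, height, stiffness and values as the near screen, hinge line 50 mm from the booth's origin along the booth's y
- far_screen_tab (a point): Middle of the far screen's grip tab, 60 mm from its hinge line, same tab as on the near screen
- end_screen (a joint): Hinge of the white screen at the booth's -y side, opposite the camera; 65 mm long from hinge to edge, 84 mm wide, otherwise like the near screen; hinge line 50 mm from the booth's origin along the booth's x
- end_screen_tab (a point): Middle of the end screen's grip tab, 80 mm from its hinge line (the tab runs from 65 to 95 mm), same tab section as on the near screen, but at the middle of the edge
- stand: Gauge stand fixed to the desk: foot 136 x 44 x 8 mm, on it a bar 24 mm wide; origin under its centre at desk height, x along it. Two places, 29 mm either side of the centre along x, each carry a round part on edge, axis along x, centre 50 mm above the desk, loosely between two guide plates 3 mm thick, 24 mm wide, reaching 39 mm above the desk; the part overhangs bar and plates on both y sides
- ring_gauge: Steel ring gauge, 47 mm outside diameter, 18 mm thick, with an open bore of about 25 mm, 0.21 kg, standing on edge in one of the two places of the stand; origin at the centre of one flat face, z along the bore axis towards the other face
- ring_centre (a point): Centre of the ring gauge, half way along the bore; z along the bore axis
- disc: Solid steel disc, 47 mm in diameter, 18 mm thick, without a bore, in the other place of the stand; stays there. Origin at the centre of one flat face, z along its axis
- tub_square: Square white plastic tub with lid, 44 x 40 x 43 mm, bystander; origin under its centre
- block_123: Steel set-up block, 45 x 70 x 40 mm, bystander; origin under its centre
- vee_block: Steel vee block, 38 x 62 x 42 mm, bystander; origin under its centre
- micrometer: Micrometer lying flat, 59 x 134 x 17 mm, bystander; origin under its centre
Things that resemble listed ones, but are neither listed nor needed, are in the scene too. Leave any turquoise look-alike of the ring_gauge alone.

How it is judged (in metres and radians):
On the way:
1. all three screens stand upright (within 7 degrees) while the ring is still on the stand (value of joint each of near_screen, far_screen, end_screen above 1.45 rad and distance of ring_centre from where it was at the start of the episode below 0.02 m), for 0.2 s.
At the end, for the whole second after the job is handed in: All three screens upright within 7 degrees; the ring's centre within 15 mm of the point 120 mm before the lens on its axis; the bore axis within 8 degrees of the lens axis (either face to the lens); the ring still, gripped by the fingers and not touching the booth (value of joint each of near_screen, far_screen, end_screen above 1.45 rad and distance between ring_centre and view_point below 0.015 m and angle between the z axis of ring_centre and the z axis of lens, either way round below 0.14 rad and linear speed of ring_gauge below 0.02 m/s and contact force between ring_gauge and the fingers above 1 N and contact force between ring_gauge and booth below 0.1 N); the arm keeps its last pose, push and grip.
It fails at once if the disc is taken or knocked from its place (distance of disc from where it was at the start of the episode above 0.03 m).
It fails at once if a bystander (tub, set-up block, vee block, micrometer) is moved (distance of any of tub_square, block_123, vee_block, micrometer from where it was at the start of the episode above 0.03 m).
It also fails if it takes over 70 s, if anything falls off the work surface, if the arm or the gripper's body presses on something with over 40 N, if the wrist force passes 120 N, or if a joint passes its speed limit or range.

### The arm

A 7-joint arm with a two-finger parallel gripper is mounted at the origin on a cart in front of the work surface, level with it; the furniture and walls round the work are solid. World frame = base frame: x ahead of the robot, y to its left, z up, the work surface at z = 0. Lengths are in mm, angles in rad, forces in N, time in s.
With the tool pointing down it reaches from about 350 to 900 mm from the base axis. Payload 19.9 kg.
Tool frame: the origin (TCP) lies on the centre line of the jaws, within the pads' length; the fingertips stand 22 mm ahead of it and the grasp point (between the pads) lies 3 mm ahead of it; z points along the fingers, x is the direction in which the jaws open and shut, and the axes are right-handed (so a half turn about z gives the same grasp; the last joint's range is limited). The gripper opens to 94 mm and grips with 3 to 60 N. Pads are 16 mm wide; open, the fingers measure 119 mm over their backs; the gripper's body (75 mm by 177 mm) begins 78 mm behind the grasp point.
Start: joints at [-1.145, 0.417, -0.01, 1.614, 0.005, 1.111, -0.053], TCP at [281.814, 557.837, 227.425] pointing down, gripper open.
Joint ranges: [-2.81, 2.81], [-0.39, 2.02], [-1.27, 1.25], [0.06, 2.57], [-1.19, 4.33], [0.19, 2], [-2.82, 2.82]. Speed limits (rad/s): [1.89, 1.89, 2.39, 2.39, 3.01, 3.01, 3.01].

### API

Orientations are given as [roll, pitch, yaw] about the fixed x, y, z axes, in that order (R = Rz(yaw) Ry(pitch) Rx(roll)).
In Python, from cell import robot, vision, job gives the robot as it stands. The module is installed in compiled form; this text tells all that it offers.
- The arm moves only by the tool play_rows, never from a script. Its argument "moves" is a list of rows, each a list of 2 entries, a list of its own where there are three numbers: the shift along the tool's x, y, z in units of 50 mm (1.0 is 50 mm), then the turn about the tool's z in units of 5 degrees (1.0 is 5 degrees). In form: [[[dx, dy, dz], turn], ...]. A call has 1 to 5 rows; each row is the pose to reach, as a shift and turn from the pose commanded when the call began, along the tool's axes at that moment; what a row does not reach only later rows make up. A row lasts 1/8 s, in which the tool goes at most 62.5 mm and 10.7 degrees, less where a joint would pass 70% of its speed; a pose out of reach is approached as far as the arm can. A call with a gripper value outside its range is refused whole. "claw" is the gripper's target within -1 to 1 (fully open at 1, half-way at 0, shut at -1), set as the call begins (left out, the last holds). The fingers move at their own pace and stop on an object; "grip_force" is the grip in N (left out, the last holds). Time passes only in rows, so rows that repeat a pose let the fingers close. It gives the time, the measured TCP pose, the force and the opening at its end, in the units of the state.
- robot.sense(): the state, without advancing time (a new reading comes with each control period).
- vision.get_image(name): name is "scene" or "top"; returns a dict with "img" (384x512x3 uint8, red, green, blue), "K" (3x3 intrinsics, pixels), "dist_coeffs" ([k1, k2, p1, p2, k3] as OpenCV has them; the pictures are not rectified), "xyz" and "rotation" of the camera in the world. Camera axes: x right, y down, z forward; pixel columns grow to the right and rows downward; lengths in mm; the calibration is good to about 2 mm. A picture is of the moment at which its call begins. There is no depth.
- job.finish_job(): hands the job in, once; it reports no verdict.
The state is a dict: "time_s": time; "joint_pos": joint angles; "qvel": joint speeds; "effort": joint torques, N m; "tool_pos": TCP position; "orientation": TCP orientation; "contact_force": force on the tool from outside, world axes, zero at the start; "torque": the same for the moment, N m; "opening": finger opening in mm.
Only numpy, scipy, OpenCV 4.12 (cv2) and the standard library are available. Lean on these libraries where they do the work, as an engineer would, in place of code of your own. Each camera call takes 0.05 s, during which the arm holds its last target.

## Working session

There is one attempt and no reset: what is moved stays moved. The work goes in short steps, Python scripts to look and compute and a tool call to move; the robot and the scene stay as the last step left them, time stands still between calls to the robot, and variables do not carry over. Pictures are saved under pics/ and viewed, and the job is handed in when it is done.

Besides the shell and the picture viewer there is one more tool, called after "Emit:" by a JSON object that holds its "name" and its "arguments", one argument or row to a line. play_rows: Moves the arm, as the interface text tells. Its arguments: {"type":"object","properties":{"moves":{"type":"array","items":{"type":"array"}},"claw":{"type":"number"},"grip_force":{"type":"number"}},"required":["moves"]}

```bash
mkdir -p pics; ls
python3 - <<'E'
from cell import robot, vision, job
import cv2, numpy as np
print(robot.sense())
for n in ("scene","top"):
    d=vision.get_image(n); cv2.imwrite(f"pics/{n}0.png",cv2.cvtColor(d["img"],cv2.COLOR_RGB2BGR))
    print(n,d["K"],d["dist_coeffs"],d["xyz"],d["rotation"])
E
```

```text
pics
{'time_s': 0.0, 'joint_pos': array([-1.14449169,  0.41793999, -0.01024031,  1.61420753,  0.00468556,
        1.11067144, -0.05299869]), 'qvel': array([ 0.00082565,  0.00016501,  0.00106151, -0.00010694, -0.0015109 ,
        0.00131783, -0.00082116]), 'effort': array([ 1.66228133e-04, -8.51258469e+01,  6.38663974e-01, -4.25984502e+01,
       -4.88604326e-02,  1.86906155e-02,  1.06499010e-04]), 'tool_pos': array([281.7078866 , 557.50959313, 226.83274235]), 'orientation': array([3.14148953e+00, 1.19878004e-03, 1.10293759e+00]), 'contact_force': array([-0.84925554,  0.17685074, -0.41994703]), 'torque': array([-0.00937494,  0.00923115, -0.02869475]), 'opening': 93.84967934055007}
scene [[466.5694982    0.         252.15561041]
 [  0.         466.5694982  189.49153277]
 [  0.           0.           1.        ]] [-0.050567  0.        0.        0.        0.      ] [  63.86454966 -943.33577081  724.89175376] [-2.15316539  0.02165    -0.62697223]
top [[478.15760367   0.         259.85331861]
 [  0.         478.15760367 191.11206434]
 [  0.           0.           1.        ]] [-0.17007081  0.          0.          0.          0.        ] [ 457.8859608  -214.21811565 1490.78836768] [-3.06523101 -0.01152853 -1.545037  ]
```

View pics/scene0.png

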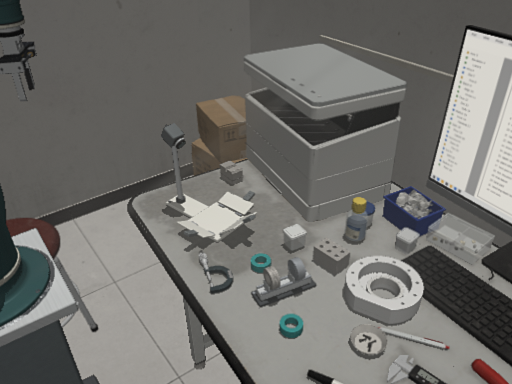

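View pics/top0.png

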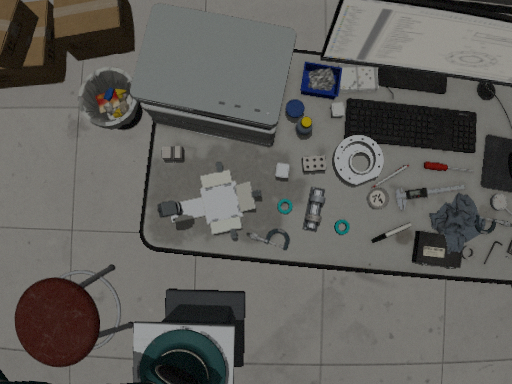

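```bash
cat > h.py <<'E'
from cell import robot, vision, job
import cv2, numpy as np
from scipy.spatial.transform import Rotation as Ro
def get(n):
    d=vision.get_image(n); d["R"]=Ro.from_euler("xyz",d["rotation"]).as_matrix(); d["bgr"]=cv2.cvtColor(d["img"],cv2.COLOR_RGB2BGR); return d
def proj(d,P):
    P=np.atleast_2d(np.array(P,float)); Rt=d["R"].T; t=-Rt@np.array(d["xyz"])
    return cv2.projectPoints(P,cv2.Rodrigues(Rt)[0],t,d["K"],np.array(d["dist_coeffs"]))[0][:,0]
def ray(d,px):
    u=cv2.undistortPoints(np.array(px,float).reshape(-1,1,2),d["K"],np.array(d["dist_coeffs"]))[:,0]
    return (d["R"]@np.c_[u,np.ones(len(u))].T).T
def onz(d,px,z):
    r=ray(d,px); c=np.array(d["xyz"]); return c+r*((z-c[2])/r[:,2])[:,None]
def tri(d1,p1,d2,p2):
    r1=ray(d1,[p1])[0];r2=ray(d2,[p2])[0];c1=np.array(d1["xyz"]);c2=np.array(d2["xyz"])
    s=np.linalg.lstsq(np.c_[r1,-r2],c2-c1,rcond=None)[0];a=c1+s[0]*r1;b=c2+s[1]*r2
    return (a+b)/2,np.linalg.norm(a-b)
def crop(d,x0,y0,x1,y1,k,f):
    im=cv2.resize(d["bgr"][y0:y1,x0:x1],None,fx=k,fy=k,interpolation=cv2.INTER_CUBIC)
    for x in range((x0+9)//10*10,x1,10):
        cv2.line(im,((x-x0)*k,0),((x-x0)*k,6),(0,0,255),1)
        if x%20==0: cv2.putText(im,str(x),((x-x0)*k,18),0,.4,(0,0,255),1)
    for y in range((y0+9)//10*10,y1,10):
        cv2.line(im,(0,(y-y0)*k),(6,(y-y0)*k),(0,0,255),1)
        if y%20==0: cv2.putText(im,str(y),(8,(y-y0)*k+4),0,.4,(0,0,255),1)
    cv2.imwrite(f,im)
E
python3 - <<'E'
from h import *
s=get("scene");t=get("top")
crop(s,150,110,350,250,4,"pics/s1.png"); crop(s,190,220,350,340,5,"pics/s2.png")
crop(t,140,130,340,260,4,"pics/t1.png")
for d in(s,t): print(d["R"][:,2], proj(d,[[0,0,0],[281,557,227],[600,0,0]]))
E
```

```text
[ 0.48034372  0.68330612 -0.54987513] [[-14.13142333 287.38361524]
 [ 25.00448871  87.99505341]
 [215.01924519 194.60303465]]
[ 0.0765582  -0.00952597 -0.99701961] [[182.09531405 371.63907522]
 [-21.78214378 281.02766503]
 [187.34168248 180.40422232]]
```

View pics/s1.png

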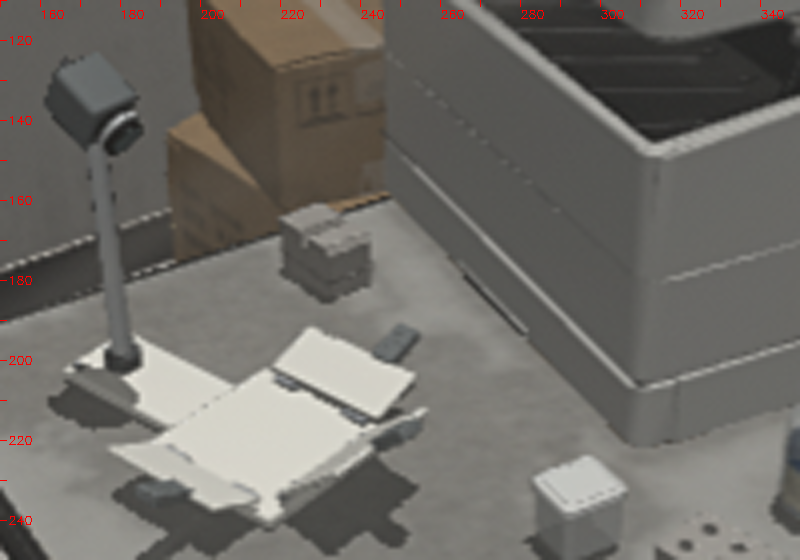

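View pics/s2.png

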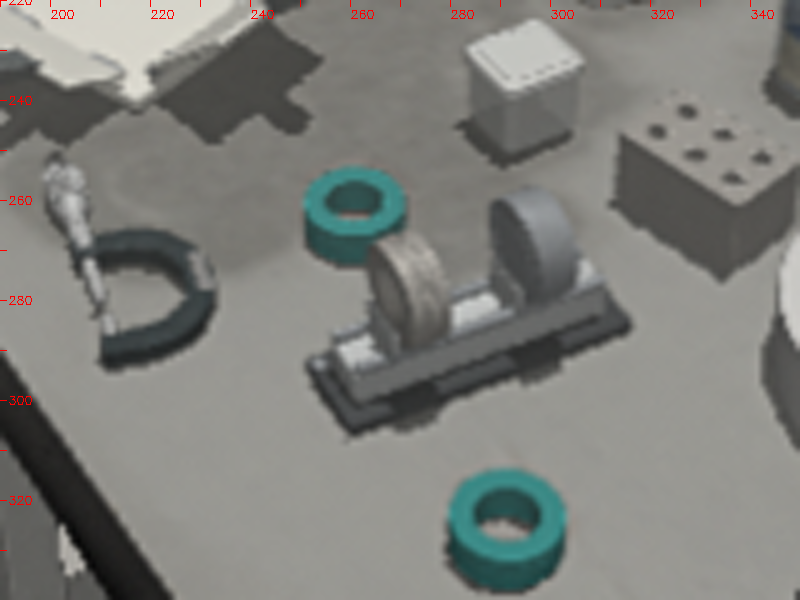

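View pics/t1.png

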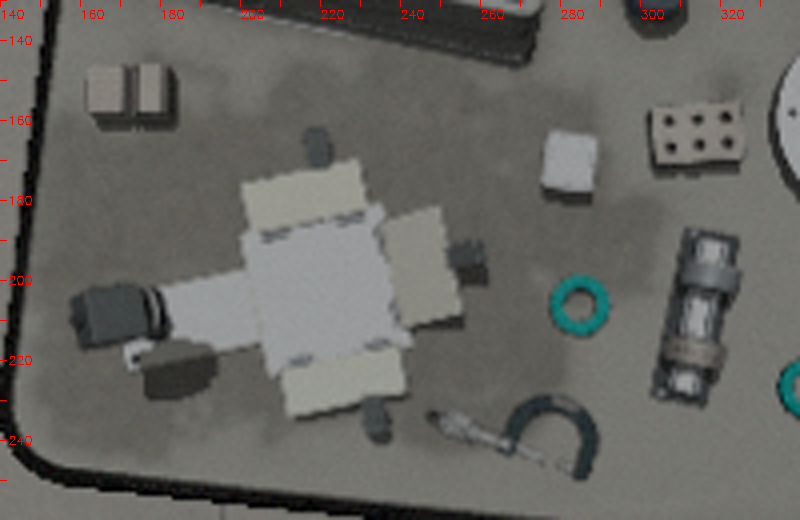

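Run:
```python
from h import *
s=get("scene");t=get("top")
crop(s,255,245,325,305,11,"pics/s3.png"); crop(t,290,180,350,235,12,"pics/t2.png")
```

```text
(no output)
```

View pics/s3.png

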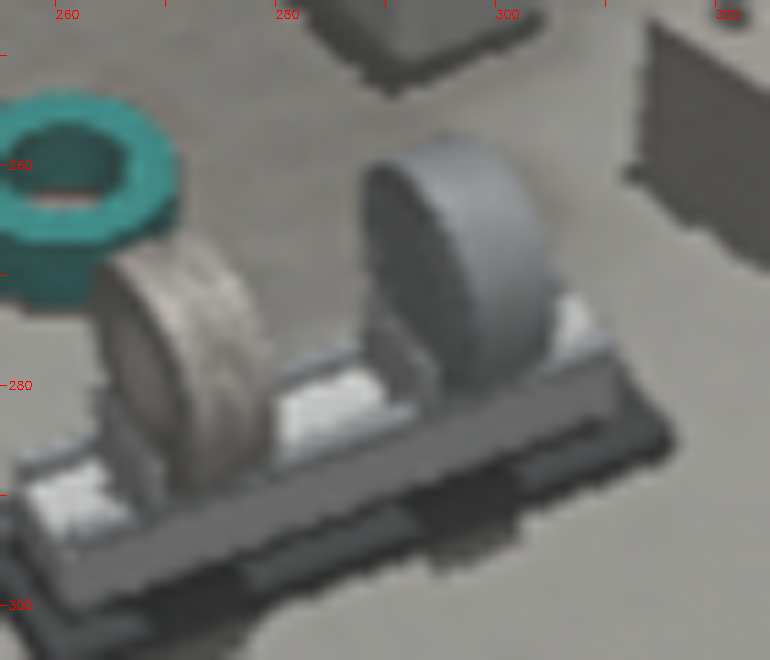

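View pics/t2.png

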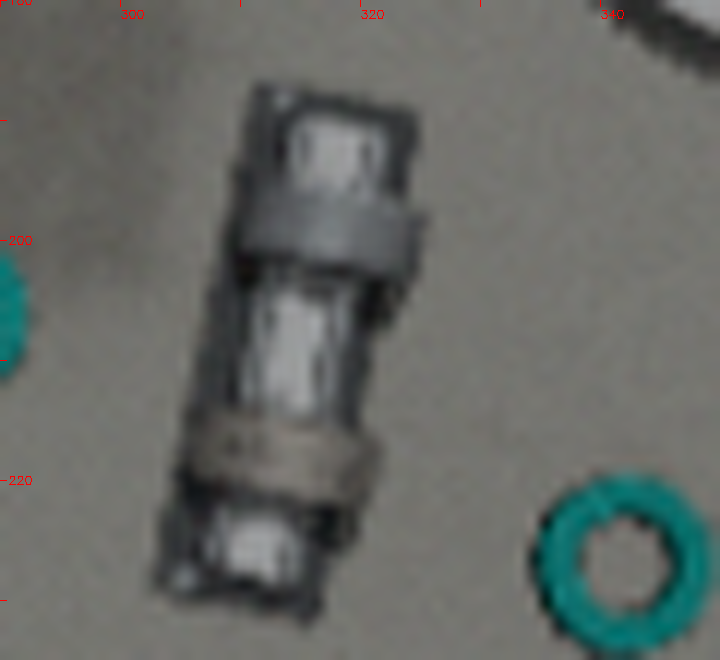

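Run:
```python
from h import *
s=get("scene")
im=np.mean([get("scene")["bgr"].astype(float) for _ in range(6)],0)
c=im[250:295,258:306]; c=np.clip((c-40)*2,0,255).astype(np.uint8)
cv2.imwrite("pics/s4.png",cv2.resize(c,None,fx=13,fy=13,interpolation=cv2.INTER_LANCZOS4))
g=im.mean(2).astype(int)
print(g[264:292,260:284]); print(g[256:284,286:308])
```

```text
[[114 116 119 113 112 114 113 110  95  70  75 104 126 125 124 123 122 122
  123 123 122 122 122 122]
 [112 112 113 113 112 109 105  88  63  60  79 109 126 125 123 122 122 123
  123 123 122 122 123 123]
 [109 110 109 109 101  79  67  71  78  82 105 133 137 132 124 121 124 126
  127 126 126 126 126 125]
 [ 70  70  69  70  70  74  88 109 126 118 122 141 147 147 138 125 125 128
  128 128 129 129 127 125]
 [ 67  67  67  71  81 108 137 137 132 131 131 145 148 152 149 134 122 125
  126 126 127 127 127 126]
 [ 69  69  68  67  68  89 129 150 147 142 147 151 141 148 157 149 126 120
  121 121 122 125 126 126]
 [ 69  70  68  68  68  71  96 136 156 152 152 163 157 147 155 173 159 124
  118 121 123 124 124 123]
 [ 67  68  68  69  70  70  74 112 156 166 161 161 167 164 164 172 164 138
  121 122 123 123 123 123]
 [ 68  69  71  71  71  71  69  77 125 173 177 168 157 158 159 158 167 152
  124 121 121 122 123 124]
 [ 94  94  90  78  72  73  73  73  95 148 178 168 151 151 160 154 154 148
  131 123 121 122 123 125]
 [151 150 138 102  75  80  84  80  73 120 168 167 152 139 145 146 141 149
  139 123 122 12
[... 3633 characters left out ...]
0  69  76  84  83  81  80  77
   81 127 154 146]
 [117 104  82  81  83  86 102 108  82  69  69  70  76  80  79  77  75  78
   93 123 133 120]
 [128 136 112  87  82  83  87 101  97  70  68  70  74  76  75  74  79  92
  108 112  99  91]
 [192 195 170 116  85  83  84  95  93  66  66  69  72  74  77  79  91 100
   96  94  94  99]
 [194 196 195 160  92  83  87  92  92  73  72  74  75  80  88  91  93  99
  103 101 102 102]
 [191 189 185 157 106 107 104  90  90  82  84  86  86  91  98 103 103 103
  103 102 102 103]
 [181 171 156 148 141 143 120  88  87  87  92  93  96 103 103 103 102 103
  103 103 103  98]
 [151 146 142 135 124 114  99  90  92  96 103 103 103 103 103 103 103 102
  100  97  92  79]]
```

View pics/s4.png

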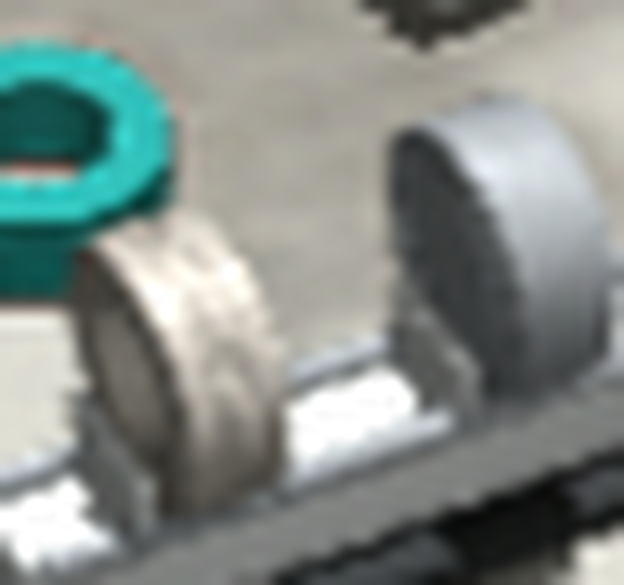

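```bash
cat >> h.py <<'E'
def fit2(L,W):
    L=np.array(L,float)[:,:2];W=np.array(W,float)[:,:2];a=L-L.mean(0);b=W-W.mean(0)
    th=np.arctan2((a[:,0]*b[:,1]-a[:,1]*b[:,0]).sum(),(a*b).sum()); R=np.array([[np.cos(th),-np.sin(th)],[np.sin(th),np.cos(th)]])
    o=W.mean(0)-R@L.mean(0); return o,th,W-(L@R.T+o)
E
python3 - <<'E'
from h import *
t=get("top");s=get("scene")
px=[(235,181.3),(242.5,215.8),(208,223),(200,188.8)]
W=onz(t,px,10);print(W)
L=[(58,-58),(-58,-58),(-58,58),(58,58)]
o,th,r=fit2(L,W);print(o,th,np.degrees(th),r)
R=Ro.from_euler("z",th).as_matrix();O=np.r_[o,0]
def w(p):return O+R@np.array(p,float)
im=[]
for d,box in((s,(150,110,300,260)),(t,(140,140,280,260))):
    k=5;x0,y0,x1,y1=box
    m=cv2.resize(d["bgr"][y0:y1,x0:x1],None,fx=k,fy=k,interpolation=cv2.INTER_CUBIC)
    def ln(a,b,c=(0,0,255)):
        p=proj(d,[w(a),w(b)]);p=((p+.5-np.array([x0,y0]))*k).astype(int);cv2.line(m,p[0].tolist(),p[1].tolist(),c,1)
    q=[(58,-58,10),(-58,-58,10),(-58,58,10),(-30,58,10),(-30,165,10),(30,165,10),(30,58,10),(58,58,10)]
    for i in range(8): ln(q[i],q[(i+1)%8])
    ln((0,135,10),(0,135,200),(0,255,0)); ln((0,103.9,190),(0,0,130),(255,0,0))
    cv2.imwrite(f"pics/ov_{'s' if d is s else 't'}.png",m)
E
```

```text
[[ 600.13402408 -150.2866193    10.        ]
 [ 493.56117578 -176.65205446   10.        ]
 [ 468.36637215  -70.47454305   10.        ]
 [ 573.84242552  -42.02346176   10.        ]]
[ 533.97599938 -109.85916964] 0.24427352424657778 13.995841986115488 [[-4.14753137  1.82333478]
 [ 1.83596083  3.51267126]
 [ 4.69592884 -2.86615785]
 [-2.3843583  -2.46984819]]
```

View pics/ov_s.png

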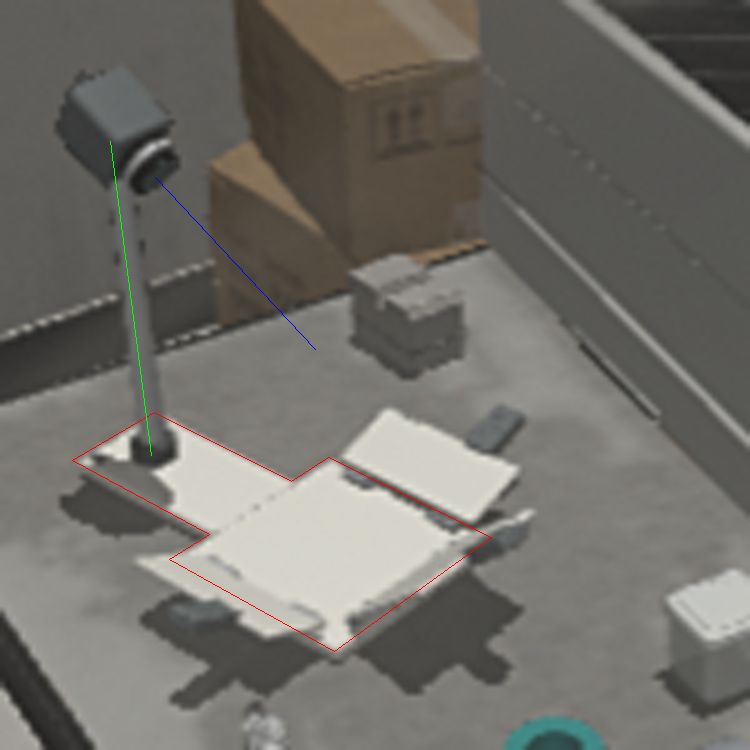

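View pics/ov_t.png

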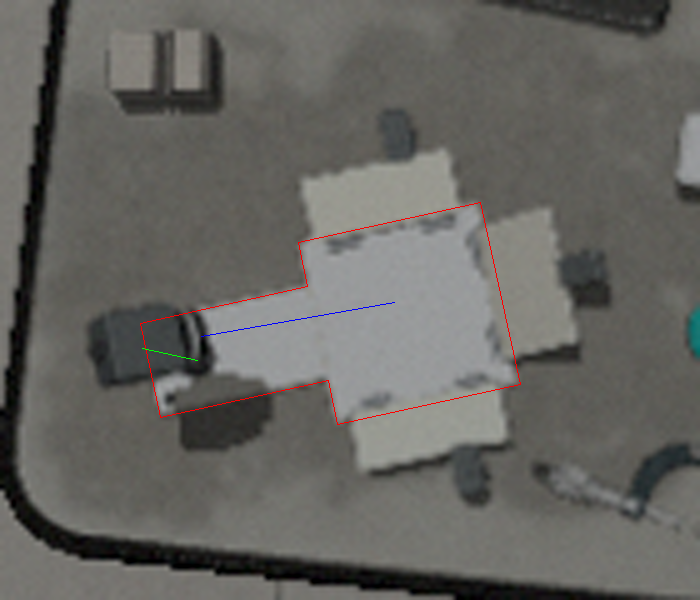

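```bash
cat > edge.py <<'E'
from h import *
from scipy.ndimage import map_coordinates
def edgefit(D,segs,o,th,z,its=4,rng=9,verbose=True):
    """segs:(a,b,normal) local 2D; image edge found along normal; solves dx,dy,dth from point-to-line"""
    o=np.array(o,float)
    for it in range(its):
        A=[];B=[];tag=[]
        c,s_=np.cos(th),np.sin(th);R=np.array([[c,-s_],[s_,c]])
        for d,g in D:
            for si,(a,b,n,names) in enumerate(segs):
                if g not in names: continue
                for f in np.linspace(0.1,.9,9):
                    p=np.array(a)*(1-f)+np.array(b)*f
                    tt=np.arange(-rng,rng+.01,.25)
                    L=p+tt[:,None]*np.array(n)
                    Wp=L@R.T+o
                    q=proj(d,np.c_[Wp,np.full(len(Wp),z)])
                    v=map_coordinates(d["bgr"].mean(2).astype(float),[q[:,1],q[:,0]],order=1)
                    gr=np.gradient(v);k=np.argmin(gr) # bright inside -> dark outside
                    if gr[k]>-1.5: continue
                    t=tt[k];nw=R@np.array(n);pw=R@p
                    A.append([nw[0],nw[1],nw@np.array([-pw[1],pw[0]])]);B.append(t);tag.append((g,si,t))
        A=np.array(A);B=np.array(B)
        from scipy.optimize import least_squares
        x=least_squares(lambda x:A@(x*[1,1,.01])-B,[0,0,0],loss="soft_l1").x*[1,1,.01]
        o=o+x[:2];th+=x[2]
    if verbose:
        r=B-A@x
        for key in sorted(set(k[:2] for k in tag)): print(key,np.round([r[i] for i in range(len(tag)) if tag[i][:2]==key],1))
    return o,th
E
python3 - <<'E'
from edge import *
t=get("top");s=get("scene")
segs=[((-30,62),(-30,110),(-1,0),"t"),((30,62),(30,90),(1,0),"ts"),((-30,62),(-30,155),(-1,0),"s"),((30,90),(30,160),(1,0),"s"),
((-58,58),(-32,58),(0,1),"t"),((32,58),(58,58),(0,1),"t"),((-25,165),(25,165),(0,1),"s"),
((-58,-58),(-44,-58),(0,-1),"t"),((44,-58),(58,-58),(0,-1),"t")]
for D in ([(t,"t")],[(s,"s")],[(t,"t"),(s,"s")]): 
    try: print(edgefit(D,segs,[534,-110],.244,10))
    except Exception as e: print(e)
E
```

```text
('t', 0) [-2.8 -0.8  0.7 -0.5  1.8 -1.7 -0.2 -7.7 -9. ]
('t', 1) [-2.7  0.3  1.  -1.  -1.2 -3.  -2.3  0.7 -1.8]
('t', 4) [-1.6  0.2 -2.8 -0.1 -0.8  1.2 -1.8 -0.  -3. ]
('t', 5) [-1.4  0.1 -0.7 -3.7 -1.7 -1.7 -2.2 -0.2 -0.7]
('t', 7) [-0.4 -0.2 -2.2 -1.9  0.8  1.1 -0.2 -3.9 -3.4]
('t', 8) [-0.3  0.2 -2.1 -1.8 -1.3 -1.1 -0.6 -3.6 -3.3]
(array([ 534.81715519, -108.26912554]), np.float64(0.2456534906278191))
('s', 1) [ 0.4 -1.2  0.1 -0.2 -1.4  0.8 -0.2 -0.5  0.8]
('s', 2) [ 0.2  0.2 -1.  -7.   3.   3.1  3.8  5.1  1.4]
('s', 3) [-0.   0.5  0.7  1.2  1.4  0.6  0.4 -0.4  2.6]
('s', 6) [ 0.4 -1.1  0.2 -0.1  1.4 -0.6 -2.   2. ]
(array([ 535.47166721, -111.98106456]), np.float64(0.26051387599043246))
('s', 1) [-1.7  0.  -0.2 -1.2  0.8 -0.8 -0.5  0.2 -1.3]
('s', 2) [-0.8 -0.2 -3.7  5.   4.5  5.   4.3  3.8  4.8]
('s', 3) [-0.5 -1.  -1.8 -1.3  0.5 -0.   0.4  0.9  2.2]
('s', 6) [-2.  -5.3 -5.  -4.  -4.8 -2.8 -5.3]
('t', 0) [-1.3 -1.8 -1.8 -1.5 -1.5 -2.7 -1.5 -9.  -1.5]
('t', 1) [-1.7  1.3  2.   0.   0.  -1.8 -1.3  2.  -0.5]
('t', 4) [-0.8  1.2  0.4 -2.6  0.2  1.9 -1.1  0.7  0.2]
('t', 5) [-1.5  0.3 -0.2 -3.2 -1.7 -1.5 -2.   0.  -0.5]
('t', 7) [-1.2 -0.9 -2.4 -2.7  0.1  0.3  0.3 -4.4 -4.2]
('t', 8) [-0.3 -0.  -2.  -1.8 -1.5 -1.3 -1.  -3.8 -3.5]
(array([ 534.26193066, -108.72208777]), np.float64(0.2517316296994927))
```

Run:
```python
from h import *
t=get("top");s=get("scene")
W=onz(t,[(311.5,187.1),(324.8,189),(316.3,231.8),(303.1,229.2)],8);print(W)
L=[(68,22),(68,-22),(-68,-22),(-68,22)]
print(fit2(L,W))
# part tops
for n,a in(("disc top",(317.3,199)),("ring top",(313.7,217.7))): print(n,onz(t,[a],66))
O=np.array([534.8,-109.5,0]);R=Ro.from_euler("z",.25).as_matrix()
for n,a,b in(("far",(219,167),(248.5,196)),("near",(234.5,234.5),(190,232)),("end",(257.5,195),(251,217.5))):
    p,e=tri(t,a,s,b);print(n,p,e,R.T@(p-O))
crop(t,195,150,275,245,8,"pics/t3.png");crop(s,170,185,270,255,8,"pics/s5.png")
```

```text
[[ 588.60105744 -389.28087399    8.        ]
 [ 583.77349697 -431.19020954    8.        ]
 [ 449.7271411  -406.89987853    8.        ]
 [ 456.85080869 -365.56556506    8.        ]]
(array([ 519.73812605, -398.23413178]), np.float64(-0.17538196383901217), array([[-1.93259977, -0.84433209],
       [ 0.91714697,  0.57137078],
       [ 0.78454621,  1.13184313],
       [ 0.23090659, -0.85888182]]))
disc top [[ 548.17920809 -400.53499618   66.        ]]
ring top [[ 491.92970874 -390.72500615   66.        ]]
far [ 641.89933357 -101.35089012   32.14438783] 2.456763800674243 [105.7859967  -18.60102537  32.14438783]
near [ 436.17202705 -155.21594216   44.78382577] 1.0931674563861644 [-106.87217321  -19.89379323   44.78382577]
end [ 558.97114094 -223.5030996    71.14217523] 9.100935353270442 [  -4.78509951 -116.43905529   71.14217523]
```

View pics/t3.png

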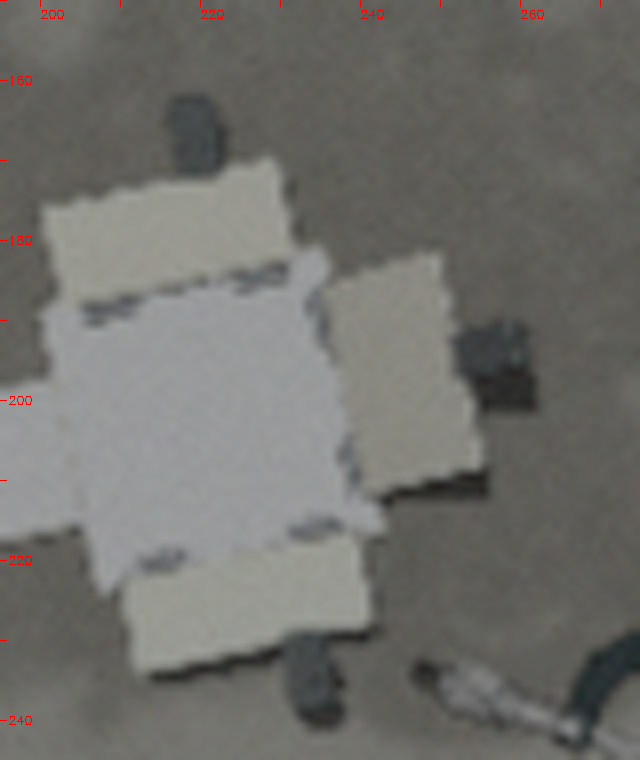

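View pics/s5.png

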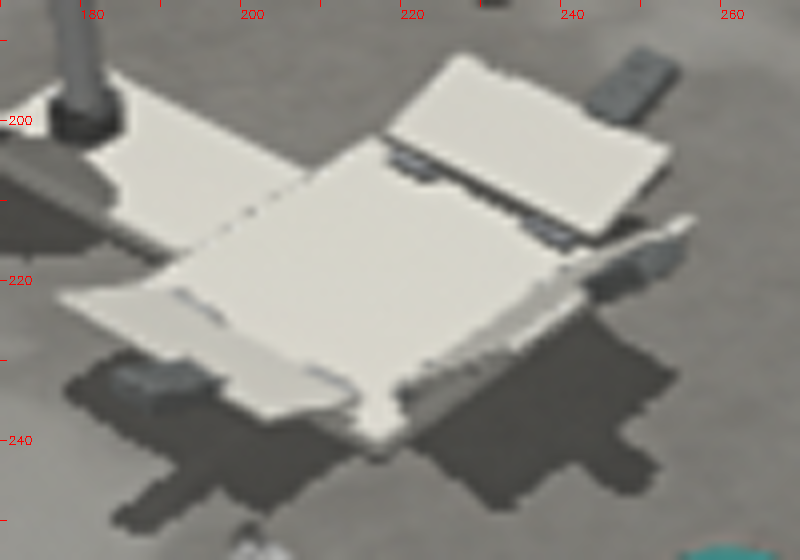

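```bash
cat >> h.py <<'E'
BO=np.array([534.8,-109.5,0.]);BTH=.25;BR=Ro.from_euler("z",BTH).as_matrix()
def w(p): return BO+BR@np.array(p,float)
def loc(p): return BR.T@(np.array(p,float)-BO)
def tab(n,phi,r,off=0):
    c,s=np.cos(phi),np.sin(phi);a=r*c-off*s;z=14+r*s+off*c
    return w({"near":(-50-a,-18,z),"far":(50+a,-18,z),"end":(0,-50-a,z)}[n])
E
python3 - <<'E'
from h import *
from scipy.optimize import least_squares
t=get("top");s=get("scene")
for n,a,b,r in(("far",(219.5,166.6),(249,195.6),60),("near",(234.4,235),(190.4,232.5),60),("end",(256.5,193.7),(250,218),80)):
    for use in ("ts","t","s"):
        def f(x):
            e=[]
            if "t" in use:e+=list(proj(t,tab(n,x[0],r,4.5))[0]-a)
            if "s" in use:e+=list(proj(s,tab(n,x[0],r,4.5 if n=="far" else 0))[0]-b)
            return e
        q=least_squares(f,[.5]); print(n,use,np.degrees(q.x),np.round(q.fun,1))
    print(tab(n,q.x[0],r))
print("micrometer",loc(onz(t,[(247,234)],10)[0]))
E
```

```text
far ts [13.06213712] [-0.6 -0.4 -0.7  0.2]
far t [18.9618119] [-0.6  0. ]
far s [12.79323087] [-0.7  0.2]
[ 644.39047295 -100.09448852   27.2859973 ]
near ts [24.38490429] [-0.7 -1.8 -0.3  0.7]
near t [7.89340477] [-0.  0.]
near s [26.26388833] [-0.1 -0. ]
[ 438.67441591 -152.62242175   40.55036459]
end ts [38.33063182] [-0.6 -1.  -0.7  0.7]
end t [36.6686453] [-0.1 -1. ]
end s [38.75781238] [-0.9  0.5]
[ 562.60422934 -218.39018617   64.0823844 ]
micrometer [-114.49031432  -56.01694139   10.        ]
```

```bash
cat >> h.py <<'E'
def over(d,ang,f,box,k=5):
    x0,y0,x1,y1=box
    m=cv2.resize(d["bgr"][y0:y1,x0:x1],None,fx=k,fy=k,interpolation=cv2.INTER_CUBIC)
    def pl(P,c):
        p=((proj(d,P)+.5-np.array([x0,y0]))*k).astype(np.int32);cv2.polylines(m,[p],True,c,1)
    for n,(L,Wd,ty) in dict(near=(45,47,-18),far=(45,47,-18),end=(65,42,0)).items():
        phi=ang[n];u={"near":(-1,0),"far":(1,0),"end":(0,-1)}[n];v={"near":(0,1),"far":(0,1),"end":(1,0)}[n]
        def P(r,y): 
            a=50+r*np.cos(phi);return w((u[0]*a+v[0]*y,u[1]*a+v[1]*y,14+r*np.sin(phi)))
        pl([P(0,-Wd),P(L,-Wd),P(L,Wd),P(0,Wd)],(0,0,255)); pl([P(L,ty-9),P(L+30,ty-9),P(L+30,ty+9),P(L,ty+9)],(0,255,0))
    cv2.imwrite(f,m)
E
python3 - <<'E'
from h import *
a=dict(near=np.radians(26),far=np.radians(14),end=np.radians(38))
over(get("top"),a,"pics/o_t.png",(190,150,280,250),6);over(get("scene"),a,"pics/o_s.png",(160,180,270,260),7)
E
```

```text
(no output)
```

View pics/o_t.png

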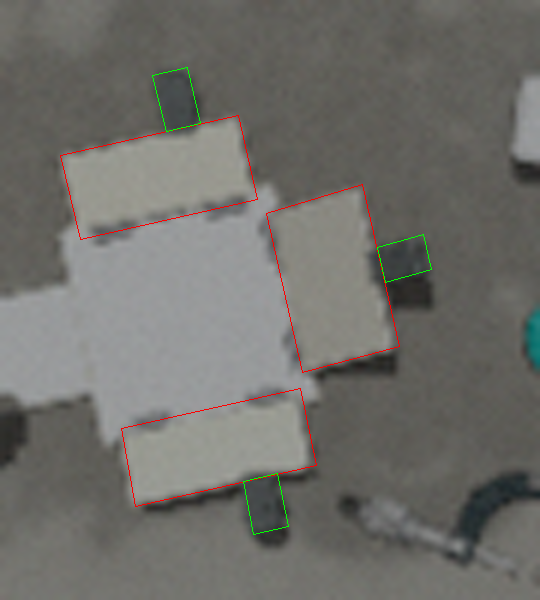

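View pics/o_s.png

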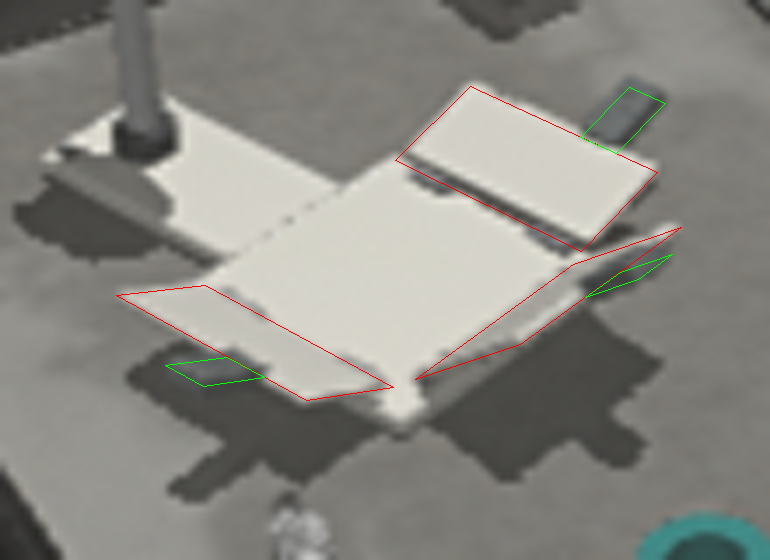

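```bash
cat >> h.py <<'E'
def need(P,yaw=None,st=None):
    st=st or robot.sense();R=Ro.from_euler("xyz",st["orientation"]).as_matrix()
    d=R.T@(np.array(P)-st["tool_pos"])/50
    tu=0 if yaw is None else -((yaw-st["orientation"][2]+np.pi)%(2*np.pi)-np.pi)/np.radians(5)
    return np.round(np.r_[d,tu],2)
def stat():
    st=robot.sense();print(round(st["time_s"],2),np.round(st["tool_pos"],1),np.round(st["orientation"],3),"F",np.round(st["contact_force"],1),"op",round(st["opening"],1),"q",np.round(st["joint_pos"],2))
E
python3 - <<'E'
from h import *
stat();P=tab("end",np.radians(38),83);print(P)
print(need(P+[0,0,12+308],.25))
E
```

```text
1.15 [281.8 557.8 227.4] [3.142 0.    1.103] F [-0.  -0.4 -0. ] op 94.0 q [-1.14  0.42 -0.01  1.61  0.    1.11 -0.05]
[ 563.35162733 -221.31723392   65.09990245]
[-11.37  12.05  -3.15   9.77]
```

Emit:
{"name": "play_rows", "arguments": {
  "moves": [
    [[-0.5,0.5,-1],1],
    [[-1.4,1.5,-2],3],
    [[-2.4,2.5,-3],5],
    [[-3.3,3.5,-3.15],7],
    [[-4.2,4.4,-3.15],9]
  ],
  "claw": -0.1,
  "grip_force": 20
}}

```text
time_s: 1.78
tool_pos: [368.9, 313.5, 380.0]
orientation: [-3.14, -0.002, 0.312]
contact_force: [0.9, -0.4, -0.4]
opening: 47.5
```

Run:
```python
from h import *
stat();P=tab("end",np.radians(38),83)
print(need(P+[0,0,12+308],.25))
```

```text
1.77 [368.9 313.5 380. ] [-3.14e+00 -2.00e-03  3.12e-01] F [ 0.9 -0.4 -0.4] op 47.5 q [-0.97  0.04  0.21  1.74 -0.01  1.36 -0.45]
[ 0.42 11.37 -0.11  0.71]
```

Emit:
{"name": "play_rows", "arguments": {
  "moves": [
    [[0.05,1.2,0],0.3],
    [[0.1,2.4,0],0.7],
    [[0.2,3.6,0],0.7],
    [[0.2,4.8,0],0.7],
    [[0.3,6,0],0.7]
  ]
}}

```text
time_s: 2.4
tool_pos: [476.4, 32.8, 379.1]
orientation: [-3.141, -0.001, 0.257]
contact_force: [0.8, 0.5, 0.4]
opening: 42.4
```

Run:
```python
from h import *
stat();P=tab("end",np.radians(38),83)
print(need(P+[0,0,12+208],.25))
```

```text
2.4 [476.4  32.8 379.1] [-3.141e+00 -1.000e-03  2.570e-01] F [0.8 0.5 0.4] op 42.4 q [-0.65  0.02  0.53  1.76 -0.01  1.36  0.14]
[0.39 5.36 1.88 0.08]
```

Emit:
{"name": "play_rows", "arguments": {
  "moves": [
    [[0.1,1.2,0],0],
    [[0.2,2.4,0],0],
    [[0.3,3.6,0.2],0],
    [[0.4,4.6,0.8],0],
    [[0.4,5.36,1.6],0]
  ]
}}

```text
time_s: 3.02
tool_pos: [564.3, -221.5, 298.1]
orientation: [3.14, -0.001, 0.256]
contact_force: [0.7, 0.5, -0.0]
opening: 41.9
```

Run:
```python
from h import *
stat();P=tab("end",np.radians(38),83)
print(need(P+[0,0,12],.25))
```

```text
3.02 [ 564.3 -221.5  298.1] [ 3.14e+00 -1.00e-03  2.56e-01] F [ 0.7  0.5 -0. ] op 41.9 q [-0.21  0.39  0.72  1.6  -0.27  1.25  0.81]
[-0.02 -0.01  4.42  0.07]
```

Emit:
{"name": "play_rows", "arguments": {
  "moves": [
    [[0,0,1.1],0],
    [[0,0,2.2],0],
    [[0,0,3.2],0],
    [[0,0,4],0],
    [[0,0,4.42],0]
  ]
}}

```text
time_s: 3.65
tool_pos: [563.0, -219.1, 76.0]
orientation: [-3.141, 0.002, 0.257]
contact_force: [0.5, 1.3, -0.0]
opening: 42.2
```

Run:
```python
from h import *
stat();crop(get("scene"),180,130,320,260,5,"pics/e1.png");stat()
```

```text
3.65 [ 563.  -219.1   76. ] [-3.141e+00  2.000e-03  2.570e-01] F [ 0.5  1.3 -0. ] op 42.2 q [-0.11  0.64  0.59  1.8  -0.45  0.85  0.95]
3.7 [ 562.4 -218.8   74.5] [-3.14e+00  3.00e-03  2.57e-01] F [-2.6  1.3 -4.2] op 42.4 q [-0.11  0.64  0.59  1.8  -0.45  0.85  0.95]
```

View pics/e1.png

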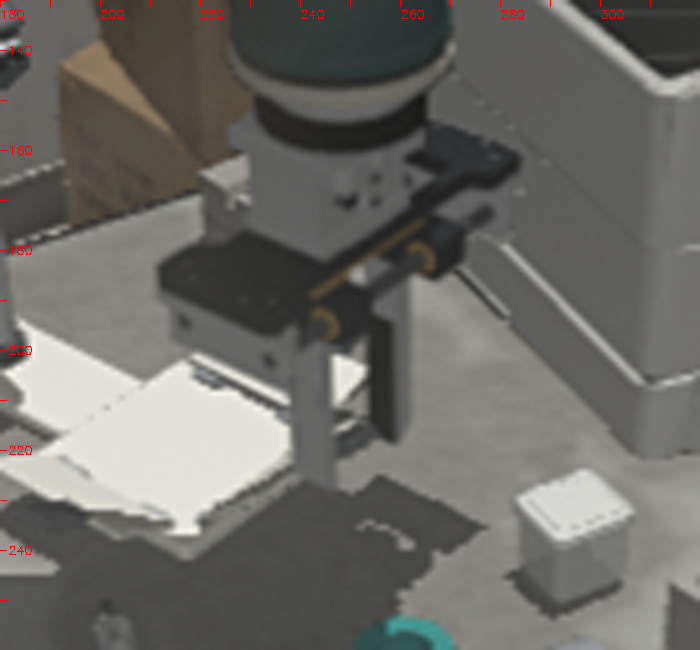

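Emit:
{"name": "play_rows", "arguments": {
  "moves": [
    [[0,0,0],0],
    [[0,0,0],0],
    [[0,0,0],0]
  ],
  "claw": -1,
  "grip_force": 15
}}

```text
time_s: 4.08
tool_pos: [562.2, -220.8, 78.7]
orientation: [3.141, 0.002, 0.255]
contact_force: [-7.3, -4.4, 2.8]
opening: 17.5
```

Run:
```python
from h import *
stat();st=robot.sense()
for a in range(45,96,6): print(a,need(tab("end",np.radians(a),83)+[0,0,12],.25))
print(np.linalg.norm((loc(st["tool_pos"])-[0,0,12])[1:]-[-50,14]),loc(st["tool_pos"]))
```

```text
4.08 [ 562.2 -220.8   78.7] [3.141e+00 2.000e-03 2.550e-01] F [-7.3 -4.4  2.8] op 17.5 q [-0.11  0.63  0.59  1.8  -0.45  0.85  0.94]
45 [ 0.02 -0.12 -0.12  0.06]
51 [ 0.02 -0.25 -0.24  0.06]
57 [ 0.02 -0.39 -0.34  0.06]
63 [ 0.02 -0.54 -0.43  0.06]
69 [ 0.02 -0.7  -0.5   0.06]
75 [ 0.02 -0.86 -0.55  0.06]
81 [ 0.02 -1.03 -0.59  0.06]
87 [ 0.03 -1.2  -0.6   0.06]
93 [ 0.03 -1.38 -0.6   0.06]
83.36545624711577 [  -0.99067024 -114.58235011   78.71545645]
```

Emit:
{"name": "play_rows", "arguments": {
  "moves": [
    [[0.02,-0.12,-0.12],0],
    [[0.02,-0.25,-0.24],0],
    [[0.02,-0.39,-0.34],0],
    [[0.02,-0.54,-0.43],0],
    [[0.02,-0.7,-0.5],0]
  ]
}}

```text
time_s: 4.7
tool_pos: [553.8, -186.1, 103.2]
orientation: [-3.141, 0.002, 0.255]
contact_force: [-10.0, -5.0, -2.6]
opening: 18.1
```

Run:
```python
from h import *
stat();st=robot.sense()
for a in range(69,100,4): print(a,need(tab("end",np.radians(a),83)+[0,0,12],.25))
print(loc(st["tool_pos"]))
```

```text
4.7 [ 553.8 -186.1  103.2] [-3.141e+00  2.000e-03  2.550e-01] F [-10.   -5.   -2.6] op 18.1 q [-0.2   0.57  0.62  1.83 -0.42  0.87  0.88]
69 [ 0.01  0.02 -0.01  0.06]
73 [ 0.01 -0.09 -0.04  0.06]
77 [ 0.01 -0.2  -0.07  0.06]
81 [ 0.01 -0.32 -0.1   0.06]
85 [ 0.01 -0.43 -0.11  0.06]
89 [ 0.01 -0.55 -0.12  0.06]
93 [ 0.01 -0.67 -0.11  0.06]
97 [ 0.01 -0.78 -0.1   0.06]
[ -0.50378014 -78.91538614 103.1942374 ]
```

Emit:
{"name": "play_rows", "arguments": {
  "moves": [
    [[0.01,-0.14,-0.06],0],
    [[0.01,-0.28,-0.09],0],
    [[0.01,-0.42,-0.11],0],
    [[0.01,-0.55,-0.12],0],
    [[0.01,-0.64,-0.12],0]
  ]
}}

```text
time_s: 5.32
tool_pos: [546.3, -155.2, 109.3]
orientation: [-3.142, 0.002, 0.255]
contact_force: [-12.2, -5.7, 1.2]
opening: 17.6
```

Run:
```python
from h import *
stat();st=robot.sense()
print(loc(st["tool_pos"]))
d=get("scene");crop(d,170,90,320,240,5,"pics/e2.png");stat()
```

```text
5.33 [ 546.3 -155.2  109.3] [-3.142e+00  2.000e-03  2.550e-01] F [-12.2  -5.7   1.2] op 17.6 q [-0.26  0.53  0.63  1.87 -0.4   0.87  0.82]
[ -0.21430164 -47.12106546 109.25449072]
5.38 [ 546.2 -154.7  109.2] [-3.141e+00  2.000e-03  2.550e-01] F [-13.7  -4.3   5.4] op 17.9 q [-0.26  0.53  0.63  1.87 -0.4   0.87  0.82]
```

View pics/e2.png

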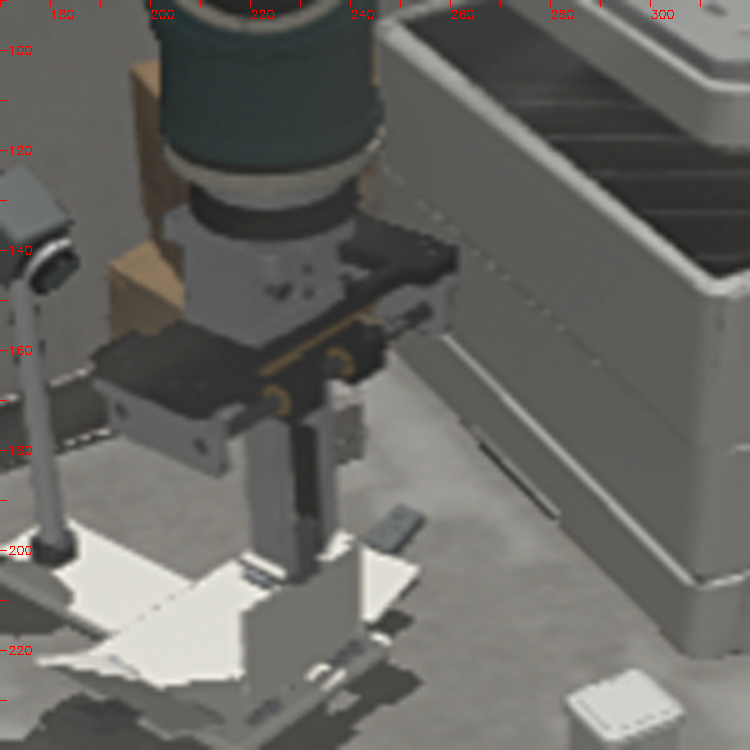

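Emit:
{"name": "play_rows", "arguments": {
  "moves": [
    [[0,-0.05,0],0],
    [[0,-0.1,0],0],
    [[0,-0.1,0],0]
  ]
}}

```text
time_s: 5.75
tool_pos: [545.3, -151.8, 109.3]
orientation: [3.139, 0.002, 0.254]
contact_force: [-7.2, -12.2, -3.9]
opening: 17.8
```

Run:
```python
from h import *
stat();st=robot.sense()
print(loc(st["tool_pos"]),BR.T@st["contact_force"])
```

```text
5.75 [ 545.3 -151.8  109.3] [3.139e+00 2.000e-03 2.540e-01] F [ -7.2 -12.2  -3.9] op 17.8 q [-0.27  0.53  0.63  1.88 -0.4   0.86  0.81]
[ -0.24428496 -43.57110883 109.28759798] [ -9.98897183 -10.07997401  -3.92433718]
```

Emit:
{"name": "play_rows", "arguments": {
  "moves": [
    [[0,0,0],0],
    [[0,0,0],0],
    [[0,0,-0.6],0],
    [[0,0,-1.8],-2],
    [[0,0.5,-2.4],0]
  ],
  "claw": -0.1
}}

```text
time_s: 6.38
tool_pos: [554.2, -172.7, 232.2]
orientation: [3.142, -0.004, 0.26]
contact_force: [-0.2, -0.9, 0.5]
opening: 42.5
```

Run:
```python
from h import *
stat();P=tab("near",np.radians(26),63)
print(need(P+[0,0,12],-1.321))
d=get("scene");crop(d,170,130,290,250,5,"pics/e3.png")
```

```text
6.38 [ 554.2 -172.7  232.2] [ 3.142 -0.004  0.26 ] F [-0.2 -0.9  0.5] op 42.5 q [-0.3   0.4   0.71  1.74 -0.29  1.1   0.76]
[-2.2  -0.98  3.56 18.11]
```

View pics/e3.png

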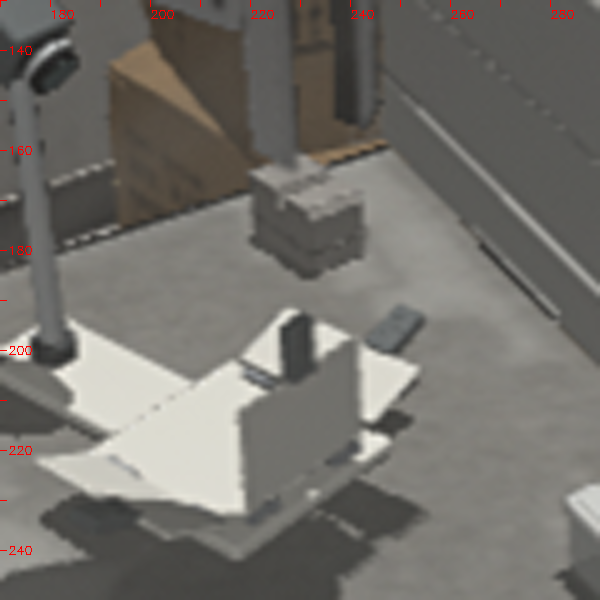

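Emit:
{"name": "play_rows", "arguments": {
  "moves": [
    [[-0.5,-0.2,0],2],
    [[-1,-0.5,0],4],
    [[-1.5,-0.7,0],6],
    [[-2,-0.9,0],8],
    [[-2.2,-1,0],10]
  ]
}}

```text
time_s: 7.05
tool_pos: [433.1, -152.7, 228.9]
orientation: [-3.14, 0.0, -0.622]
contact_force: [0.5, -0.2, 0.4]
opening: 42.6
```

Emit:
{"name": "play_rows", "arguments": {
  "moves": [
    [[0,0,0],2],
    [[0,0,0],4],
    [[0,0,0],6],
    [[0,0,0.5],8],
    [[0,0,1],8.1]
  ]
}}

```text
time_s: 7.68
tool_pos: [434.5, -152.7, 178.4]
orientation: [-3.14, -0.0, -1.325]
contact_force: [0.2, 0.1, -0.2]
opening: 42.2
```

Run:
```python
from h import *
stat();P=tab("near",np.radians(26),63)
print(need(P+[0,0,12],-1.321))
```

```text
7.67 [ 434.5 -152.7  178.4] [-3.14  -0.    -1.325] F [ 0.2  0.1 -0.2] op 42.2 q [-0.62  0.3   1.04  2.08 -0.33  0.93 -0.72]
[ 0.02 -0.02  2.49 -0.05]
```

Emit:
{"name": "play_rows", "arguments": {
  "moves": [
    [[0,0,0.8],0],
    [[0,0,1.6],0],
    [[0,0,2.2],0],
    [[0,0,2.5],0],
    [[0,0,2.5],0]
  ]
}}

```text
time_s: 8.3
tool_pos: [433.9, -153.2, 53.7]
orientation: [3.141, 0.0, -1.323]
contact_force: [-0.1, -0.3, 0.5]
opening: 42.3
```

Run:
```python
from h import *
stat();P=tab("near",np.radians(26),63)
print(need(P+[0,0,12],-1.321))
crop(get("scene"),150,140,270,260,5,"pics/n1.png")
```

```text
8.3 [ 433.9 -153.2   53.7] [ 3.141  0.    -1.323] F [-0.1 -0.3  0.5] op 42.3 q [-0.39  0.53  0.8   2.16 -0.61  0.69 -0.49]
[ 0.01 -0.04  0.   -0.02]
```

View pics/n1.png

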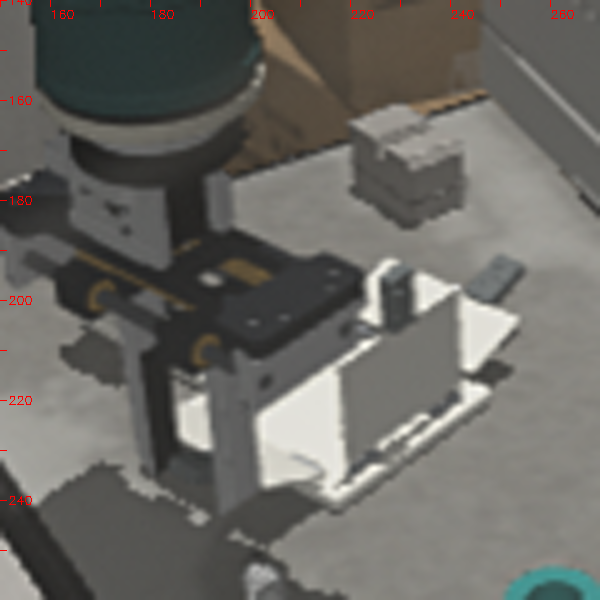

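Fingers straddle the near tab (px ~185,232). Close.

Emit:
{"name": "play_rows", "arguments": {
  "moves": [
    [[0,0,0],0],
    [[0,0,0],0],
    [[0,0,0],0]
  ],
  "claw": -1
}}

```text
time_s: 8.72
tool_pos: [434.0, -152.1, 54.0]
orientation: [-3.141, 0.002, -1.322]
contact_force: [-1.8, 4.1, 0.9]
opening: 17.8
```

Run:
```python
from h import *
stat();st=robot.sense()
for a in range(32,99,6): print(a,need(tab("near",np.radians(a),63)+[0,0,12],-1.321))
l=loc(st["tool_pos"]);print(l,np.hypot(l[0]+50,l[2]-26))
```

```text
8.72 [ 434.  -152.1   54. ] [-3.141e+00  2.000e-03 -1.322e+00] F [-1.8  4.1  0.9] op 17.8 q [-0.39  0.53  0.8   2.16 -0.61  0.69 -0.49]
32 [ 0.03 -0.1  -0.11 -0.02]
38 [ 0.03 -0.17 -0.22 -0.02]
44 [ 0.03 -0.26 -0.32 -0.02]
50 [ 0.03 -0.35 -0.41 -0.02]
56 [ 0.03 -0.46 -0.49 -0.02]
62 [ 0.03 -0.57 -0.55 -0.02]
68 [ 0.03 -0.69 -0.61 -0.02]
74 [ 0.03 -0.82 -0.65 -0.02]
80 [ 0.03 -0.95 -0.68 -0.02]
86 [ 0.03 -1.08 -0.7  -0.02]
92 [ 0.03 -1.21 -0.7  -0.02]
98 [ 0.03 -1.34 -0.69 -0.02]
[-108.21773198  -16.37243671   53.95204633] 64.58034693707816
```

Emit:
{"name": "play_rows", "arguments": {
  "moves": [
    [[0,-0.07,-0.11],0],
    [[0,-0.15,-0.22],0],
    [[0,-0.24,-0.32],0],
    [[0,-0.34,-0.42],0],
    [[0,-0.46,-0.5],0]
  ]
}}

```text
time_s: 9.35
tool_pos: [455.9, -146.8, 78.9]
orientation: [3.14, 0.001, -1.323]
contact_force: [-3.1, 3.9, -2.0]
opening: 17.7
```

Emit:
{"name": "play_rows", "arguments": {
  "moves": [
    [[0,-0.12,-0.06],0],
    [[0,-0.25,-0.11],0],
    [[0,-0.38,-0.15],0],
    [[0,-0.52,-0.18],0],
    [[0,-0.66,-0.2],0]
  ]
}}

```text
time_s: 9.98
tool_pos: [488.0, -138.9, 89.0]
orientation: [3.141, 0.001, -1.323]
contact_force: [-4.8, 4.0, -0.1]
opening: 17.6
```

Run:
```python
from h import *
stat();st=robot.sense()
print(loc(st["tool_pos"]),BR.T@st["contact_force"])
```

```text
9.97 [ 488.  -138.9   89. ] [ 3.141e+00  1.000e-03 -1.323e+00] F [-4.8  4.  -0.1] op 17.6 q [-0.45  0.54  0.84  2.04 -0.56  0.81 -0.6 ]
[-52.59385874 -16.88039966  88.95332536] [-3.63810811  5.07327493 -0.05575107]
```

Push to the stop.

Emit:
{"name": "play_rows", "arguments": {
  "moves": [
    [[0,-0.06,0],0],
    [[0,-0.12,0],0],
    [[0,-0.16,0],0],
    [[0,-0.16,0],0]
  ]
}}

```text
time_s: 10.48
tool_pos: [496.0, -137.0, 89.0]
orientation: [3.141, 0.001, -1.323]
contact_force: [-2.8, 5.0, 1.7]
opening: 17.6
```

Run:
```python
from h import *
stat();st=robot.sense()
print(loc(st["tool_pos"]),BR.T@st["contact_force"])
```

```text
10.47 [ 496. -137.   89.] [ 3.141e+00  1.000e-03 -1.323e+00] F [-2.8  5.   1.7] op 17.6 q [-0.45  0.55  0.84  2.02 -0.57  0.82 -0.61]
[-44.36697484 -17.00495382  88.96654049] [-1.46886543  5.48673273  1.74875843]
```

Run:
```python
from h import *
crop(get("scene"),150,140,270,260,5,"pics/n2.png");crop(get("top"),180,150,280,250,6,"pics/n2t.png")
```

```text
(no output)
```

View pics/n2.png

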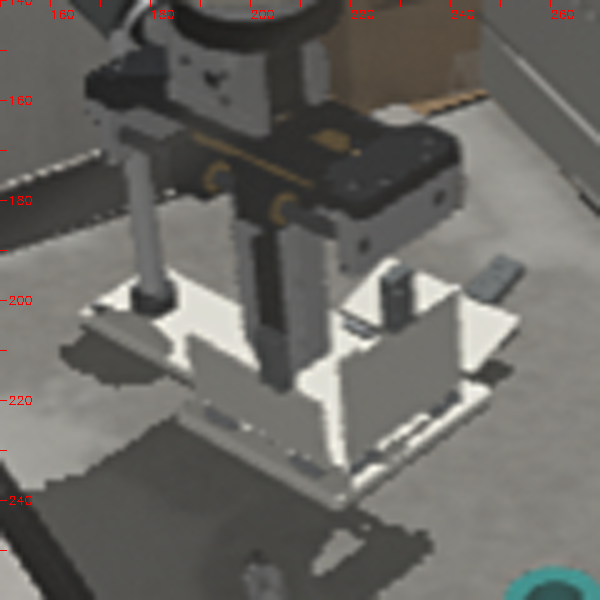

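View pics/n2t.png

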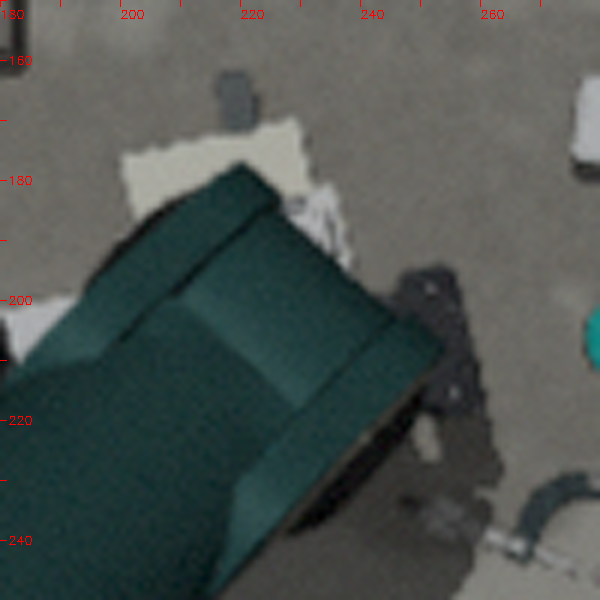

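Emit:
{"name": "play_rows", "arguments": {
  "moves": [
    [[0,-0.06,0],0],
    [[0,-0.12,0],0],
    [[0,-0.12,0],0]
  ]
}}

```text
time_s: 10.95
tool_pos: [500.6, -135.8, 88.7]
orientation: [3.139, 0.001, -1.323]
contact_force: [-9.8, 4.2, 5.2]
opening: 17.5
```

Run:
```python
from h import *
stat();st=robot.sense()
print(loc(st["tool_pos"]),BR.T@st["contact_force"])
```

```text
10.95 [ 500.6 -135.8   88.7] [ 3.139e+00  1.000e-03 -1.323e+00] F [-9.8  4.2  5.2] op 17.5 q [-0.45  0.56  0.84  2.01 -0.57  0.82 -0.61]
[-39.63579403 -17.06874114  88.67780963] [-8.46218468  6.47321638  5.21788569]
```

Emit:
{"name": "play_rows", "arguments": {
  "moves": [
    [[0,0,0],0],
    [[0,0,0],0],
    [[0,0,-0.6],0],
    [[0,0,-1.6],0],
    [[0,-1,-2],0]
  ],
  "claw": -0.1
}}

```text
time_s: 11.58
tool_pos: [550.3, -125.0, 192.2]
orientation: [-3.138, -0.0, -1.326]
contact_force: [2.1, 0.4, 0.3]
opening: 41.9
```

Run:
```python
from h import *
stat();P=tab("far",np.radians(14),63)
print(need(P+[0,0,12],-1.321))
```

```text
11.57 [ 550.3 -125.   192.2] [-3.138 -0.    -1.326] F [2.1 0.4 0.3] op 41.9 q [-0.54  0.49  0.94  1.83 -0.46  1.05 -0.75]
[-0.03 -1.99  3.03 -0.06]
```

Emit:
{"name": "play_rows", "arguments": {
  "moves": [
    [[0,-1,0],0],
    [[-0.05,-2,0.2],0],
    [[-0.05,-2,1],0],
    [[-0.05,-2,2],0],
    [[-0.05,-2,2.5],0]
  ]
}}

```text
time_s: 12.2
tool_pos: [645.9, -96.6, 61.3]
orientation: [3.139, 0.0, -1.323]
contact_force: [1.3, 0.3, 1.3]
opening: 42.3
```

Run:
```python
from h import *
stat();P=tab("far",np.radians(14),63)
print(need(P+[0,0,12],-1.321))
crop(get("scene"),180,100,320,240,5,"pics/f1.png")
```

```text
12.2 [645.9 -96.6  61.3] [ 3.139  0.    -1.323] F [1.3 0.3 1.3] op 42.3 q [-0.41  0.8   0.76  1.67 -0.65  0.95 -0.73]
[ 0.06 -0.01  0.4  -0.02]
```

View pics/f1.png

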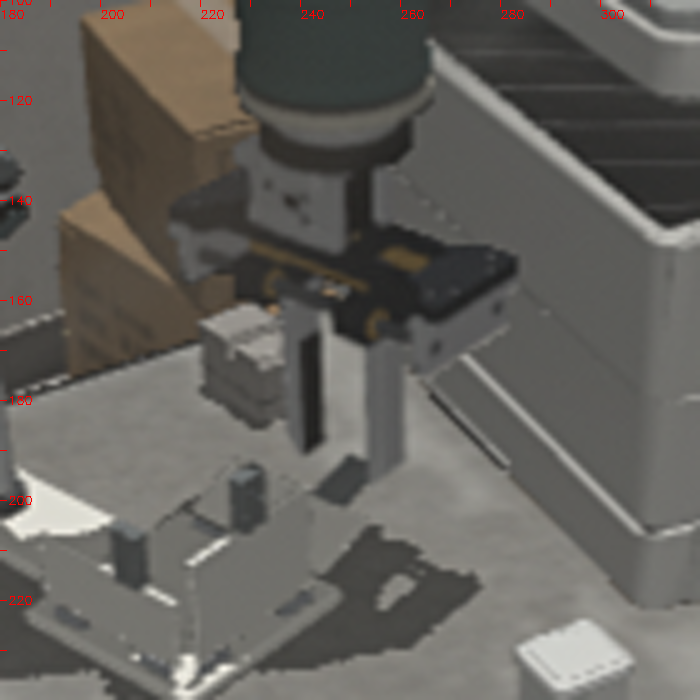

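Emit:
{"name": "play_rows", "arguments": {
  "moves": [
    [[0.02,0,0.25],0],
    [[0.02,0,0.4],0]
  ]
}}

```text
time_s: 12.5
tool_pos: [647.4, -97.9, 44.1]
orientation: [-3.141, -0.001, -1.323]
contact_force: [-0.1, 0.1, -0.2]
opening: 42.1
```

Emit:
{"name": "play_rows", "arguments": {
  "moves": [
    [[0,0,0],0],
    [[0,0,0],0],
    [[0,0,0],0]
  ],
  "claw": -1
}}

```text
time_s: 12.88
tool_pos: [647.7, -99.5, 44.8]
orientation: [-3.14, -0.003, -1.324]
contact_force: [2.1, -4.5, -1.4]
opening: 17.6
```

Run:
```python
from h import *
stat();st=robot.sense()
for a in range(20,99,7): print(a,need(tab("far",np.radians(a),63)+[0,0,12],-1.321))
l=loc(st["tool_pos"]);print(l,np.hypot(l[0]-50,l[2]-26))
```

```text
12.88 [647.7 -99.5  44.8] [-3.140e+00 -3.000e-03 -1.324e+00] F [ 2.1 -4.5 -1.4] op 17.6 q [-0.4   0.82  0.74  1.68 -0.67  0.92 -0.72]
20 [-0.01  0.05 -0.06 -0.03]
27 [-0.    0.12 -0.2  -0.03]
34 [-0.    0.19 -0.33 -0.03]
41 [-0.    0.29 -0.45 -0.03]
48 [-0.    0.39 -0.56 -0.03]
55 [-0.    0.51 -0.66 -0.03]
62 [-0.    0.65 -0.74 -0.03]
69 [-0.    0.79 -0.8  -0.03]
76 [ 0.    0.93 -0.85 -0.03]
83 [ 0.    1.08 -0.88 -0.03]
90 [ 0.    1.24 -0.89 -0.03]
97 [ 0.    1.39 -0.88 -0.03]
[111.90018187 -18.28093161  44.78791482] 64.68862542390816
```

Emit:
{"name": "play_rows", "arguments": {
  "moves": [
    [[0,0.06,-0.12],0],
    [[0,0.13,-0.24],0],
    [[0,0.21,-0.36],0],
    [[0,0.31,-0.48],0],
    [[0,0.42,-0.58],0]
  ]
}}

```text
time_s: 13.5
tool_pos: [626.9, -104.5, 73.6]
orientation: [-3.14, -0.003, -1.324]
contact_force: [3.6, -8.1, -3.5]
opening: 17.9
```

Emit:
{"name": "play_rows", "arguments": {
  "moves": [
    [[0,0.12,-0.1],0],
    [[0,0.26,-0.18],0],
    [[0,0.41,-0.24],0],
    [[0,0.56,-0.28],0],
    [[0,0.72,-0.31],0]
  ]
}}

```text
time_s: 14.12
tool_pos: [592.4, -113.0, 89.3]
orientation: [-3.139, -0.003, -1.324]
contact_force: [4.6, -7.0, -2.2]
opening: 18.1
```

Run:
```python
from h import *
stat();st=robot.sense()
print(loc(st["tool_pos"]),BR.T@st["contact_force"])
```

```text
14.12 [ 592.4 -113.    89.3] [-3.139e+00 -3.000e-03 -1.324e+00] F [ 4.6 -7.  -2.2] op 18.1 q [-0.44  0.69  0.81  1.8  -0.61  0.92 -0.69]
[ 54.97640149 -17.6687312   89.26629954] [ 2.73096021 -7.96341769 -2.24331865]
```

Emit:
{"name": "play_rows", "arguments": {
  "moves": [
    [[0,0.06,0],0],
    [[0,0.12,0],0],
    [[0,0.18,0],0],
    [[0,0.22,0],0],
    [[0,0.22,0],0]
  ]
}}

```text
time_s: 14.75
tool_pos: [582.0, -115.6, 89.5]
orientation: [-3.139, -0.002, -1.324]
contact_force: [2.5, -4.9, 3.8]
opening: 17.9
```

Run:
```python
from h import *
stat();st=robot.sense()
print(loc(st["tool_pos"]),BR.T@st["contact_force"])
```

```text
14.75 [ 582.  -115.6   89.5] [-3.139e+00 -2.000e-03 -1.324e+00] F [ 2.5 -4.9  3.8] op 17.9 q [-0.45  0.67  0.81  1.83 -0.61  0.91 -0.68]
[ 44.22962557 -17.62915155  89.48775431] [ 1.20090751 -5.40593813  3.83368634]
```

Emit:
{"name": "play_rows", "arguments": {
  "moves": [
    [[0,0.05,0],0],
    [[0,0.1,0],0],
    [[0,0.1,0],0]
  ]
}}

```text
time_s: 15.12
tool_pos: [579.1, -116.2, 89.6]
orientation: [-3.136, -0.004, -1.323]
contact_force: [16.9, -3.5, -7.9]
opening: 17.5
```

Run:
```python
from h import *
stat();st=robot.sense()
print(loc(st["tool_pos"]),BR.T@st["contact_force"])
```

```text
15.12 [ 579.1 -116.2   89.6] [-3.136 -0.004 -1.323] F [16.9 -3.5 -7.9] op 17.5 q [-0.45  0.66  0.81  1.84 -0.61  0.9  -0.68]
[ 41.27664728 -17.45518104  89.62845995] [15.53380675 -7.59994478 -7.9324698 ]
```

Emit:
{"name": "play_rows", "arguments": {
  "moves": [
    [[0,0,0],0],
    [[0,0,0],0],
    [[0,0,-0.6],0],
    [[0,0,-1.6],0],
    [[0.5,0,-2.4],0]
  ],
  "claw": -0.1
}}

```text
time_s: 15.75
tool_pos: [582.3, -138.6, 209.9]
orientation: [-3.141, 0.001, -1.321]
contact_force: [0.9, -0.7, -0.2]
opening: 41.9
```

Run:
```python
from h import *
stat()
print(need([491.5,-392,200],-1.746))
```

```text
15.75 [ 582.3 -138.6  209.9] [-3.141e+00  1.000e-03 -1.321e+00] F [ 0.9 -0.7 -0.2] op 41.9 q [-0.49  0.54  0.93  1.72 -0.47  1.12 -0.74]
[4.46 3.01 0.19 4.87]
```

Emit:
{"name": "play_rows", "arguments": {
  "moves": [
    [[1,0.6,0],1],
    [[2,1.2,0],2],
    [[3,1.9,0],3],
    [[3.9,2.5,0],4],
    [[4.46,3,0],4.87]
  ],
  "claw": 1
}}

```text
time_s: 16.38
tool_pos: [490.0, -395.1, 208.4]
orientation: [3.141, -0.0, -1.753]
contact_force: [0.6, 0.1, 0.5]
opening: 88.8
```

Run:
```python
from h import *
stat()
a=dict(near=np.pi/2,far=np.pi/2,end=np.pi/2)
over(get("top"),a,"pics/u_t.png",(150,150,340,250),4);over(get("scene"),a,"pics/u_s.png",(160,100,340,320),3)
```

```text
16.38 [ 490.  -395.1  208.4] [ 3.141 -0.    -1.753] F [0.6 0.1 0.5] op 88.8 q [-0.05  0.64  1.    1.64 -0.57  1.18 -0.66]
```

View pics/u_t.png

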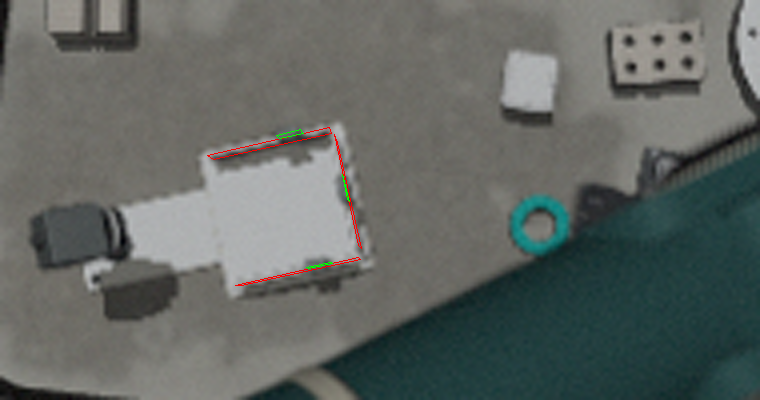

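View pics/u_s.png

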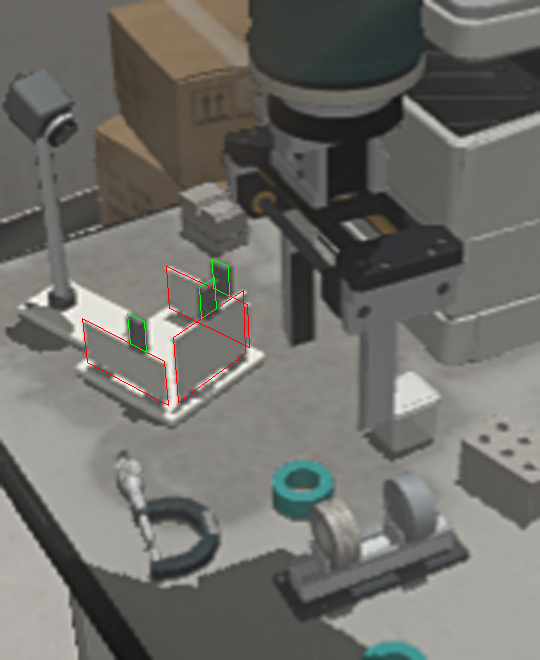

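Run:
```python
from edge import *
t=get("top")
print(need([491.2,-393.2,53],-1.746)); s=get("scene")
crop(s,250,240,330,310,9,"pics/r1.png")
W=np.array([w for w in [(0,0,0)]])
o=np.array([519.7,-398.2]);th=-.175
R=Ro.from_euler("z",th).as_matrix()
def P(p): return np.r_[o,0]+R@np.array(p,float)
x0,y0,k=250,240,9
m=cv2.imread("pics/r1.png")
def pl(pts,c): 
    p=((proj(s,[P(q) for q in pts])+.5-np.array([x0,y0]))*k).astype(np.int32);cv2.polylines(m,[p],True,c,1)
pl([(68,22,8),(68,-22,8),(-68,-22,8),(-68,22,8)],(0,0,255))
a=np.linspace(0,2*np.pi,40)
for xx in(-38,-20,20,38): pl([(xx,23.5*np.cos(q),50+23.5*np.sin(q)) for q in a],(0,255,0))
pl([(-38,12.5*np.cos(q),50+12.5*np.sin(q)) for q in a],(255,0,0))
cv2.imwrite("pics/r1o.png",m)
```

```text
[-0.03 -0.02  3.11 -0.07]
```

View pics/r1o.png

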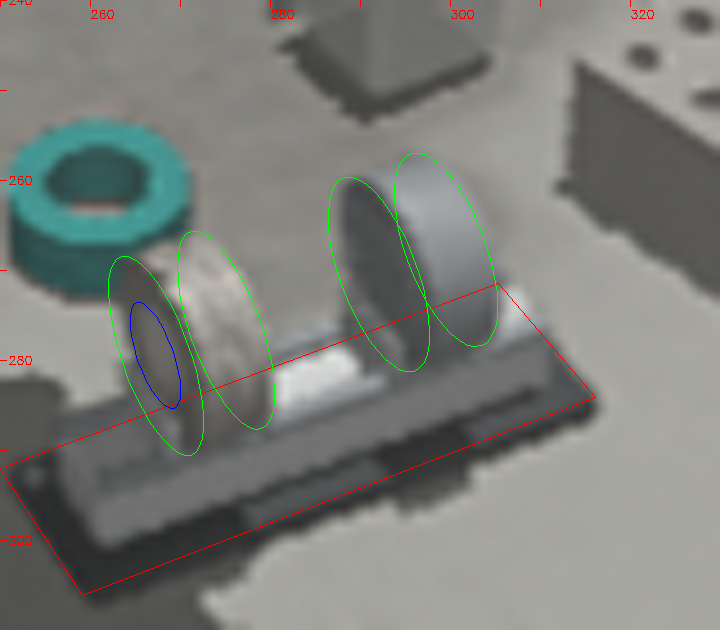

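Emit:
{"name": "play_rows", "arguments": {
  "moves": [
    [[-0.02,-0.05,0.9],0],
    [[-0.02,-0.05,1.8],0],
    [[-0.02,-0.05,2.5],0],
    [[-0.02,-0.05,3],0],
    [[-0.02,-0.05,3.11],0]
  ]
}}

```text
time_s: 17.2
tool_pos: [494.4, -391.3, 51.7]
orientation: [3.14, 0.001, -1.747]
contact_force: [0.6, 0.4, 0.5]
opening: 94.0
```

Emit:
{"name": "play_rows", "arguments": {
  "moves": [
    [[0,0,0],0],
    [[0,0,0],0],
    [[0,0,0],0]
  ],
  "claw": -1,
  "grip_force": 12
}}

```text
time_s: 17.58
tool_pos: [494.6, -392.5, 53.6]
orientation: [-3.14, -0.0, -1.748]
contact_force: [-0.0, -0.1, -0.6]
opening: 67.7
```

Run:
```python
from h import *
stat();crop(get("scene"),230,210,330,310,7,"pics/r2.png")
```

```text
17.57 [ 494.6 -392.5   53.6] [-3.14  -0.    -1.748] F [-0.  -0.1 -0.6] op 67.7 q [ 0.04  0.81  0.84  1.74 -0.74  0.94 -0.56]
```

View pics/r2.png

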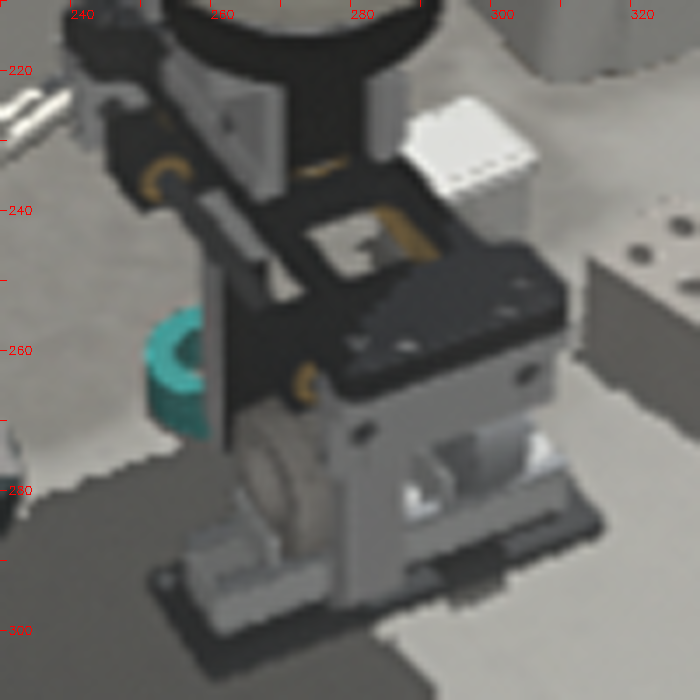

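Emit:
{"name": "play_rows", "arguments": {
  "moves": [
    [[0.03,0.04,0],0],
    [[0.03,0.04,0],0],
    [[0.03,0.04,0],0],
    [[0.03,0.04,0],0]
  ]
}}

```text
time_s: 18.12
tool_pos: [492.2, -392.8, 53.0]
orientation: [3.142, 0.001, -1.748]
contact_force: [-0.7, 6.0, 6.6]
opening: 45.2
```

Run:
```python
from h import *
stat()
```

```text
18.12 [ 492.2 -392.8   53. ] [ 3.142e+00  1.000e-03 -1.748e+00] F [-0.7  6.   6.6] op 45.2 q [ 0.05  0.81  0.84  1.74 -0.74  0.94 -0.55]
```

Emit:
{"name": "play_rows", "arguments": {
  "moves": [
    [[0,0,0],0],
    [[0,0,0],0]
  ]
}}

```text
time_s: 18.38
tool_pos: [492.2, -392.8, 52.9]
orientation: [3.142, 0.001, -1.748]
contact_force: [-2.0, 5.6, 5.8]
opening: 45.2
```

Run:
```python
from h import *
stat();crop(get("scene"),230,210,330,310,7,"pics/r3.png")
```

```text
18.38 [ 492.2 -392.8   52.9] [ 3.142e+00  1.000e-03 -1.748e+00] F [-2.   5.6  5.8] op 45.2 q [ 0.05  0.81  0.84  1.74 -0.74  0.94 -0.55]
```

View pics/r3.png

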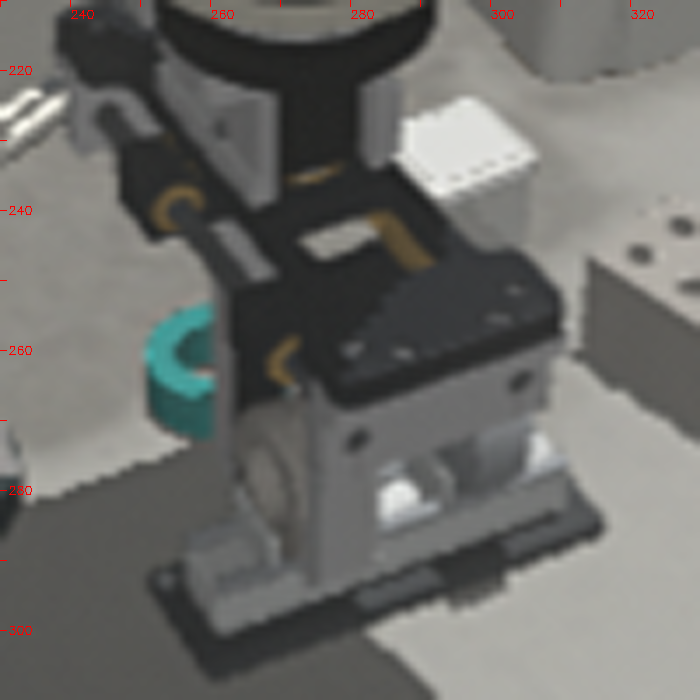

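Emit:
{"name": "play_rows", "arguments": {
  "moves": [
    [[0,0,-0.04],0],
    [[0,0,-0.08],0],
    [[0,0,-0.08],0]
  ]
}}

```text
time_s: 18.8
tool_pos: [491.9, -393.6, 56.9]
orientation: [-3.141, -0.0, -1.748]
contact_force: [-0.1, -0.5, -1.9]
opening: 45.8
```

Run:
```python
from h import *
stat()
```

```text
18.8 [ 491.9 -393.6   56.9] [-3.141 -0.    -1.748] F [-0.1 -0.5 -1.9] op 45.8 q [ 0.04  0.81  0.85  1.74 -0.73  0.94 -0.55]
```

Emit:
{"name": "play_rows", "arguments": {
  "moves": [
    [[0,0.05,0],0],
    [[0,0.1,-0.02],0],
    [[0,0.15,-0.05],0],
    [[0,0.2,-0.08],0],
    [[0,0.23,-0.1],0]
  ]
}}

```text
time_s: 19.42
tool_pos: [480.6, -391.4, 62.0]
orientation: [-3.141, -0.0, -1.748]
contact_force: [3.5, -1.1, -2.4]
opening: 45.3
```

Run:
```python
from h import *
stat();crop(get("scene"),230,210,330,310,7,"pics/r4.png")
```

```text
19.43 [ 480.6 -391.4   62. ] [-3.141 -0.    -1.748] F [ 3.5 -1.1 -2.4] op 45.3 q [ 0.04  0.79  0.86  1.77 -0.73  0.94 -0.54]
```

View pics/r4.png

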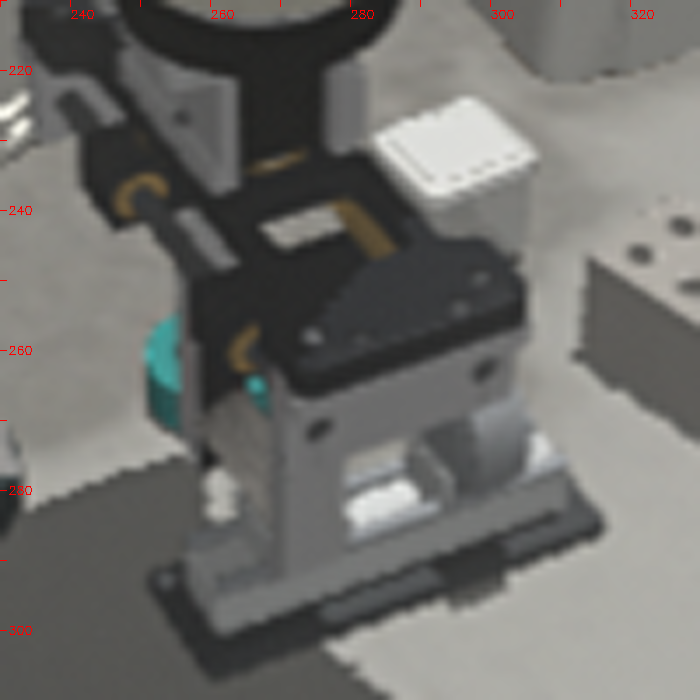

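Emit:
{"name": "play_rows", "arguments": {
  "moves": [
    [[0,-0.03,-0.05],0],
    [[0,-0.03,-0.4],0],
    [[0,-0.03,-1.2],0],
    [[0,-0.03,-2.2],0],
    [[0,-0.03,-3],0]
  ],
  "grip_force": 30
}}

```text
time_s: 20.1
tool_pos: [481.7, -392.0, 214.7]
orientation: [-3.141, -0.001, -1.749]
contact_force: [0.5, 0.4, -1.5]
opening: 45.1
```

Run:
```python
from h import *
stat();s=get("scene");crop(s,220,150,320,300,6,"pics/r5.png")
```

```text
20.1 [ 481.7 -392.   214.7] [-3.141e+00 -1.000e-03 -1.749e+00] F [ 0.5  0.4 -1.5] op 45.1 q [-0.06  0.62  1.01  1.66 -0.56  1.18 -0.66]
```

View pics/r5.png

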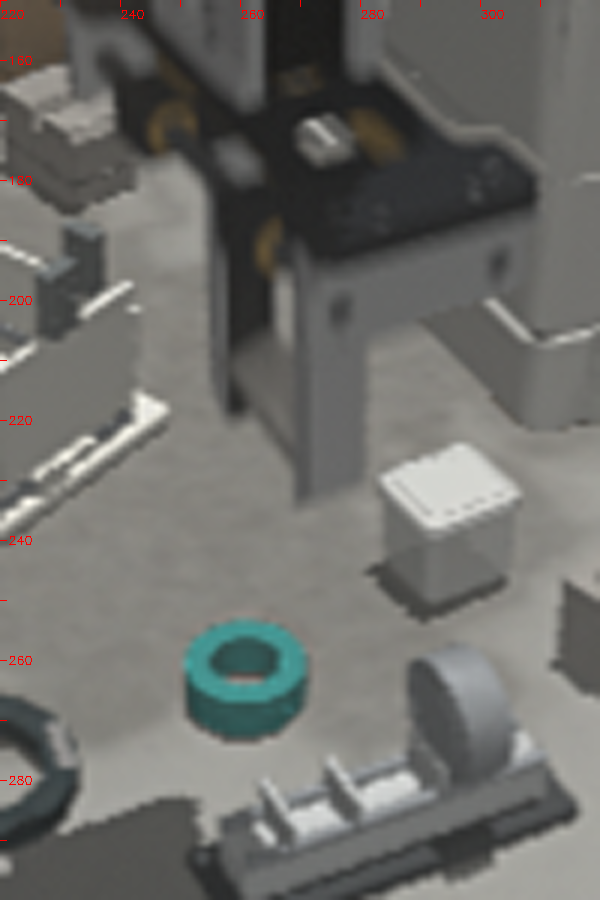

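Run:
```python
from h import *
print(need(w([0,0,213]),.25))
```

```text
[-5.780e+00 -2.000e-02  1.100e-01 -2.291e+01]
```

Emit:
{"name": "play_rows", "arguments": {
  "moves": [
    [[-0.3,0,0],-1.8],
    [[-0.8,0,0],-3.6],
    [[-1.4,0,0],-5.5],
    [[-2,0,0],-7.4],
    [[-2.6,0,0],-9.3]
  ]
}}

```text
time_s: 20.78
tool_pos: [504.7, -263.0, 212.5]
orientation: [3.142, -0.0, -0.932]
contact_force: [0.8, -1.0, -2.6]
opening: 45.0
```

Run:
```python
from h import *
stat();print(need(w([0,0,213]),.25))
s=get("scene");crop(s,170,110,290,250,6,"pics/m1.png")
```

```text
20.77 [ 504.7 -263.   212.5] [ 3.142 -0.    -0.932] F [ 0.8 -1.  -2.6] op 45.0 q [-0.23  0.45  0.86  1.79 -0.38  1.08 -0.17]
[-2.110e+00 -2.310e+00 -1.000e-02 -1.354e+01]
```

View pics/m1.png

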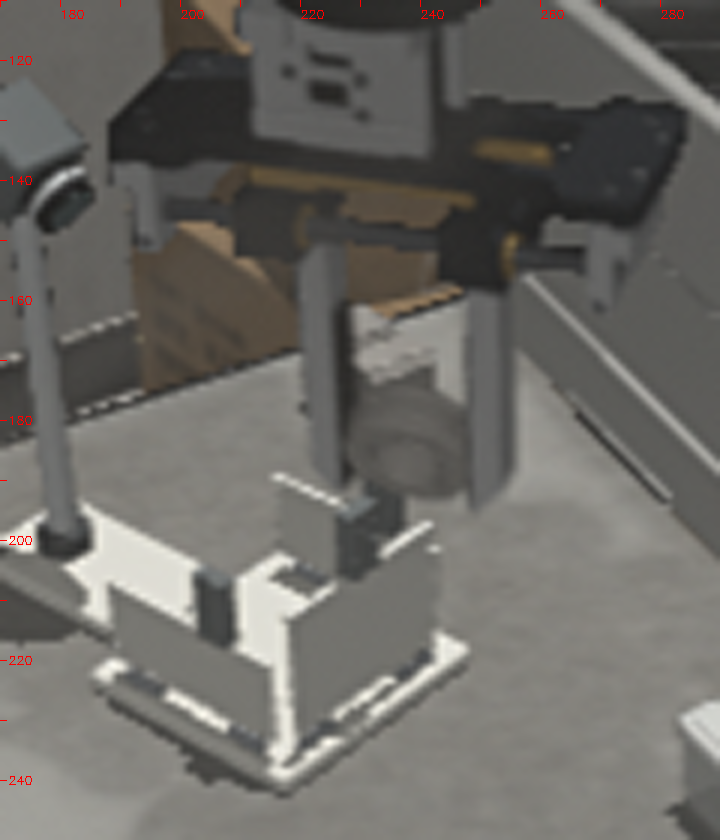

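```bash
cat >> h.py <<'E'
def ringov(d,st,th,f,box,k=8,c0=(0,0,-3)):
    yaw=st["orientation"][2]
    ty=np.array([np.sin(yaw),-np.cos(yaw),0])   # tool y horizontal
    tx=np.array([np.cos(yaw),np.sin(yaw),0]);z=np.array([0,0,1.])
    C=st["tool_pos"]+c0[0]*tx+c0[1]*ty+np.array([0,0,c0[2]])
    x0,y0,x1,y1=box
    m=cv2.resize(d["bgr"][y0:y1,x0:x1],None,fx=k,fy=k,interpolation=cv2.INTER_CUBIC)
    ax=np.cos(th)*ty-np.sin(th)*z; up=np.sin(th)*ty+np.cos(th)*z
    a=np.linspace(0,2*np.pi,50)
    for s,r,c in((9,23.5,(0,255,0)),(-9,23.5,(0,255,255)),(9,12.5,(0,0,255))):
        P=[C+s*ax+r*(np.cos(q)*tx+np.sin(q)*up) for q in a]
        p=((proj(d,P)+.5-np.array([x0,y0]))*k).astype(np.int32);cv2.polylines(m,[p],True,c,1)
    return m
E
python3 - <<'E'
from h import *
d=get("scene");st=robot.sense();stat();b=(210,160,265,205)
ms=[ringov(d,st,np.radians(t),None,b,7) for t in(20,30,40)]
raw=cv2.resize(d["bgr"][b[1]:b[3],b[0]:b[2]],None,fx=7,fy=7,interpolation=cv2.INTER_CUBIC);raw=np.clip(raw*1.6,0,255).astype(np.uint8)
cv2.imwrite("pics/m2.png",np.vstack([np.hstack([raw,ms[0]]),np.hstack(ms[1:])]))
E
```

```text
20.88 [ 505.7 -260.9  212.4] [-3.14e+00  1.00e-03 -9.29e-01] F [ 1.3  0.1 -0.8] op 44.9 q [-0.23  0.44  0.85  1.79 -0.38  1.08 -0.17]
```

View pics/m2.png

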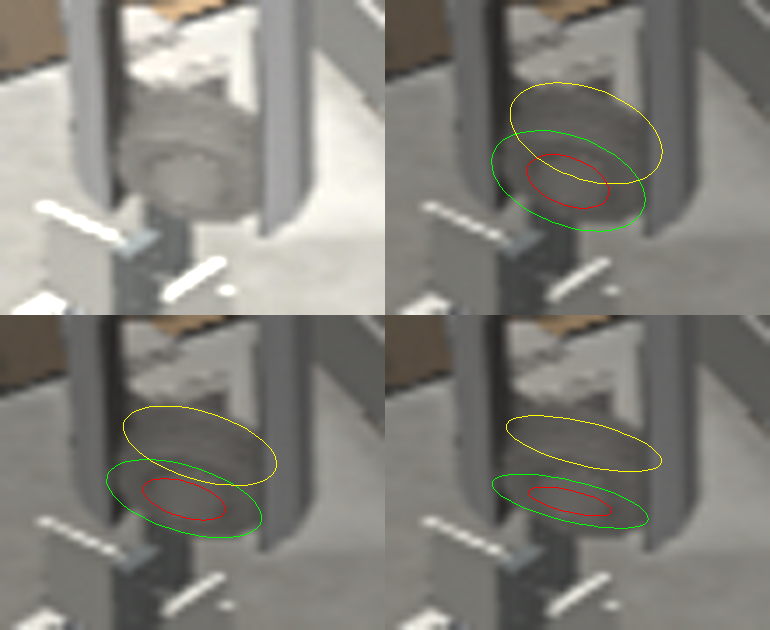

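Run:
```python
from h import *
fr=[get("scene") for _ in range(6)]
st=robot.sense();stat();d=fr[-1]
im=np.mean([f["bgr"].astype(float) for f in fr[1:]],0)
np.save("avg.npy",im)
e=dict(d);e["bgr"]=np.clip((im-40)*2.4,0,255).astype(np.uint8)
b=(218,165,258,203);k=9
out=[]
raw=cv2.resize(e["bgr"][b[1]:b[3],b[0]:b[2]],None,fx=k,fy=k,interpolation=cv2.INTER_CUBIC)
out=[raw]+[ringov(e,st,np.radians(t),None,b,k,(-2.5,0,0)) for t in(20,27,34)]
cv2.imwrite("pics/m3.png",np.vstack([np.hstack(out[:2]),np.hstack(out[2:])]))
```

```text
21.18 [ 504.6 -264.6  211.9] [ 3.141 -0.    -0.939] F [ 0.1 -0.7 -1.9] op 45.3 q [-0.23  0.45  0.86  1.79 -0.38  1.08 -0.17]
```

View pics/m3.png

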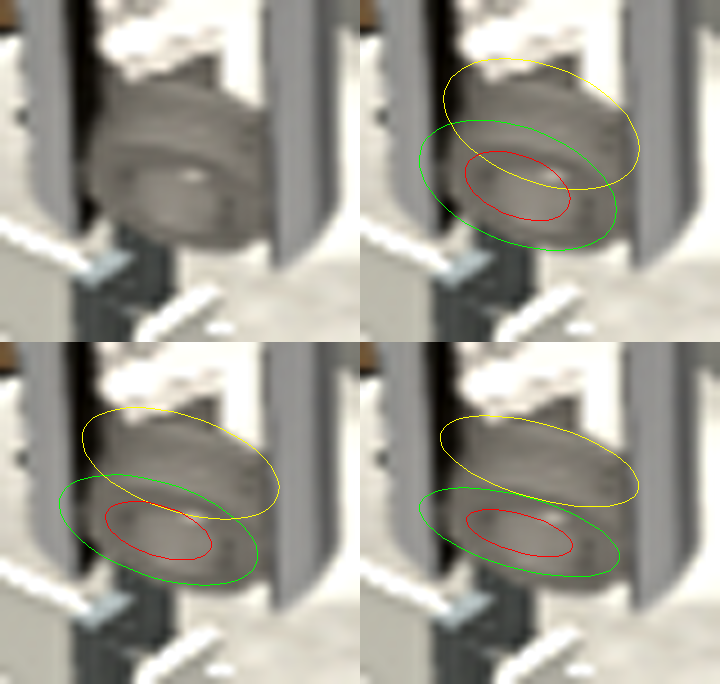

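Run:
```python
from h import *
im=np.load("avg.npy");d=get("scene");st=robot.sense();st=dict(st);st["tool_pos"]=np.array([504.6,-264.6,211.9])
e=dict(d);e["bgr"]=np.clip((im-40)*2.4,0,255).astype(np.uint8)
b=(218,165,258,203);k=9
out=[ringov(e,st,np.radians(t),None,b,k,(2.5,0,-1)) for t in(22,27,32,37)]
cv2.imwrite("pics/m4.png",np.vstack([np.hstack(out[:2]),np.hstack(out[2:])]))
```

```text
(no output)
```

View pics/m4.png

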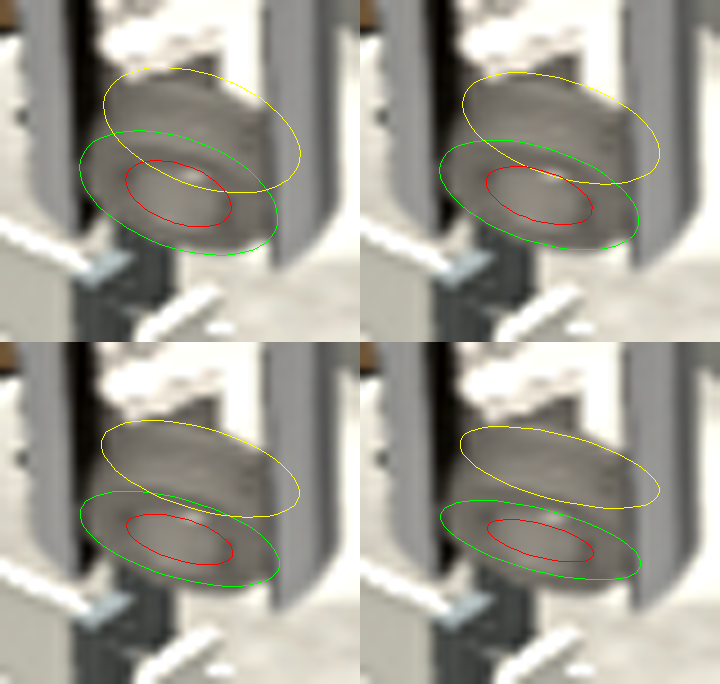

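Emit:
{"name": "play_rows", "arguments": {
  "moves": [
    [[-0.3,-0.4,0],-1.8],
    [[-0.7,-0.8,0],-3.6],
    [[-1.1,-1.2,0],-5.5],
    [[-1.5,-1.6,0],-7.4],
    [[-1.9,-2.1,0],-9.3]
  ]
}}

```text
time_s: 21.85
tool_pos: [533.2, -124.8, 211.8]
orientation: [3.141, 0.0, -0.121]
contact_force: [-0.6, 0.9, -2.3]
opening: 45.2
```

Run:
```python
from h import *
stat();print(need(w([0,0,133]),.25))
```

```text
21.85 [ 533.2 -124.8  211.8] [ 3.141  0.    -0.121] F [-0.6  0.9 -2.3] op 45.2 q [-0.36  0.35  0.66  1.84 -0.24  1.03  0.27]
[-0.   -0.31  1.58 -4.25]
```

Emit:
{"name": "play_rows", "arguments": {
  "moves": [
    [[0,-0.15,0.1],-1.5],
    [[0,-0.31,0.4],-3],
    [[0,-0.31,0.8],-4.25],
    [[0,-0.31,1.2],-4.25],
    [[0,-0.31,1.55],-4.25]
  ]
}}

```text
time_s: 22.48
tool_pos: [535.1, -110.1, 133.4]
orientation: [3.141, 0.0, 0.245]
contact_force: [0.1, 0.2, -1.5]
opening: 45.0
```

Run:
```python
from h import *
fr=[get("scene") for _ in range(6)]
st=robot.sense();stat();d=fr[-1];print(need(w([0,0,133]),.25),loc(st["tool_pos"]))
crop(d,150,80,300,250,5,"pics/z1.png")
im=np.mean([f["bgr"].astype(float) for f in fr[1:]],0)
e=dict(d);e["bgr"]=np.clip((im-40)*2.4,0,255).astype(np.uint8)
c=proj(d,[w([0,0,130])])[0].astype(int);b=(c[0]-20,c[1]-20,c[0]+22,c[1]+20);k=9
out=[ringov(e,st,np.radians(t),None,b,k,(2,0,-1)) for t in(22,30,38)]
raw=cv2.resize(e["bgr"][b[1]:b[3],b[0]:b[2]],None,fx=k,fy=k,interpolation=cv2.INTER_CUBIC)
cv2.imwrite("pics/z2.png",np.vstack([np.hstack([raw,out[0]]),np.hstack(out[1:])]))
```

```text
22.77 [ 535.6 -109.7  134.9] [ 3.141e+00 -1.000e-03  2.460e-01] F [ 0.4  0.2 -1.4] op 45.0 q [-0.28  0.43  0.53  1.91 -0.28  0.87  0.64]
[-0.02 -0.01  0.04 -0.05] [  0.75367689  -0.42694692 134.92855576]
```

View pics/z1.png

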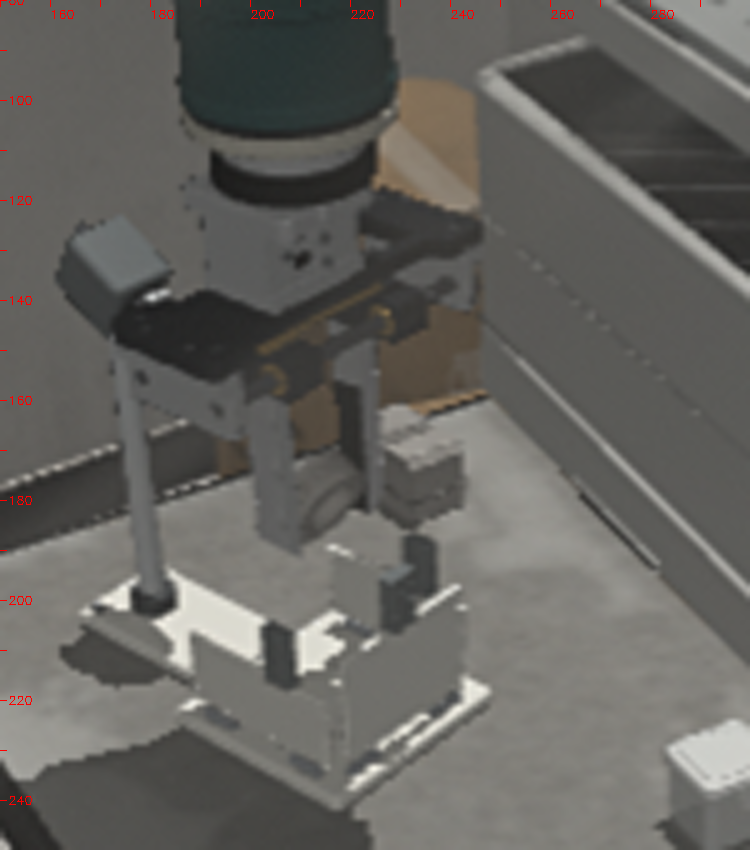

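View pics/z2.png

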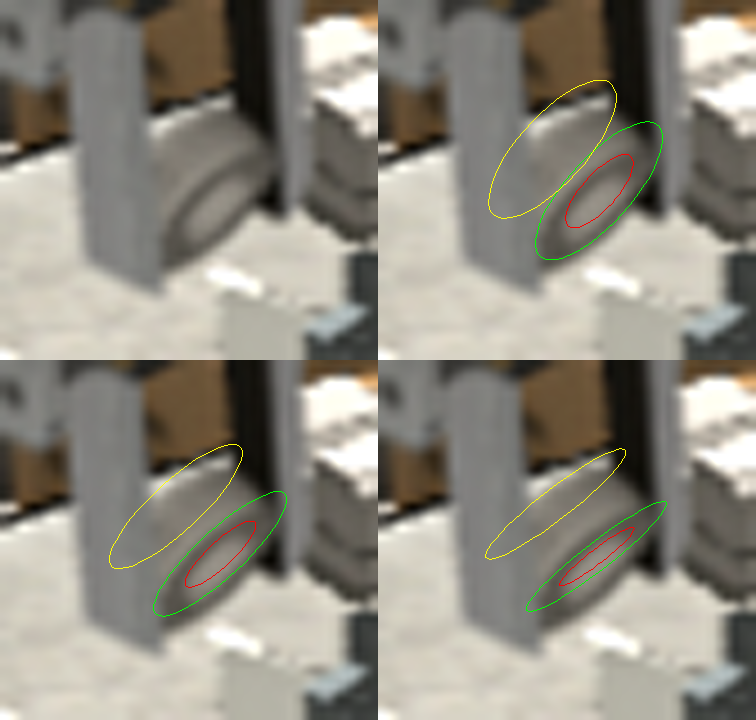

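Run:
```python
from h import *
fr=[get("scene") for _ in range(8)]
st=robot.sense();stat();d=fr[-1]
im=np.mean([f["bgr"].astype(float) for f in fr],0)
e=dict(d);e["bgr"]=np.clip((im-60)*4,0,255).astype(np.uint8)
c=proj(d,[w([0,0,130])])[0].astype(int);b=(c[0]-8,c[1]-13,c[0]+14,c[1]+12);k=16
out=[ringov(e,st,np.radians(t),None,b,k,(3,0,-3)) for t in(22,26,30)]
raw=cv2.resize(e["bgr"][b[1]:b[3],b[0]:b[2]],None,fx=k,fy=k,interpolation=cv2.INTER_CUBIC)
cv2.imwrite("pics/z3.png",cv2.resize(np.vstack([np.hstack([raw,out[0]]),np.hstack(out[1:])]),None,fx=.75,fy=.75))
```

```text
23.18 [ 535.3 -109.5  134.4] [ 3.141 -0.     0.246] F [-0.3 -1.3 -1. ] op 45.1 q [-0.28  0.43  0.53  1.91 -0.28  0.87  0.64]
```

View pics/z3.png

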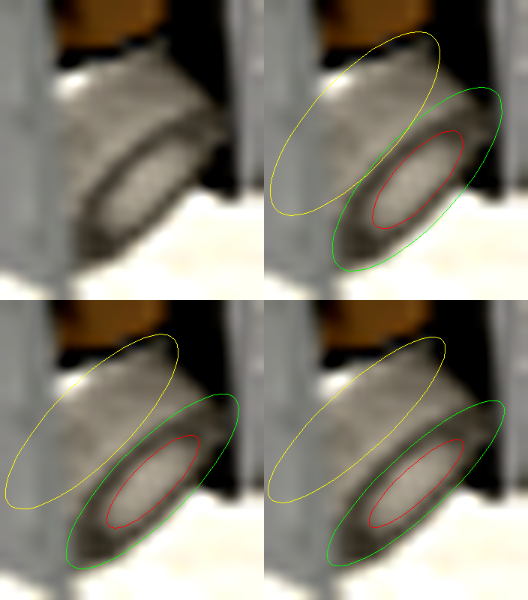

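Emit:
{"name": "play_rows", "arguments": {
  "moves": [
    [[-0.02,0,0.02],0],
    [[-0.02,0,0.03],0],
    [[-0.02,0,0.03],0],
    [[-0.02,0,0.03],0]
  ]
}}

```text
time_s: 23.68
tool_pos: [534.3, -109.8, 132.7]
orientation: [3.141, 0.0, 0.246]
contact_force: [0.1, -0.2, -1.6]
opening: 45.0
```

Run:
```python
from h import *
stat();st=robot.sense();print(loc(st["tool_pos"]),np.abs(st["qvel"]).max())
d=get("top");cv2.imwrite("pics/top_end.png",d["bgr"])
a=dict(near=np.pi/2,far=np.pi/2,end=np.pi/2)
over(get("scene"),a,"pics/u_s2.png",(150,80,340,310),4)
```

```text
23.68 [ 534.3 -109.8  132.7] [3.141 0.    0.246] F [ 0.1 -0.2 -1.6] op 45.0 q [-0.28  0.43  0.53  1.91 -0.28  0.87  0.64]
[ -0.55401646  -0.13749098 132.7475257 ] 0.0011163041209830689
```

View pics/u_s2.png

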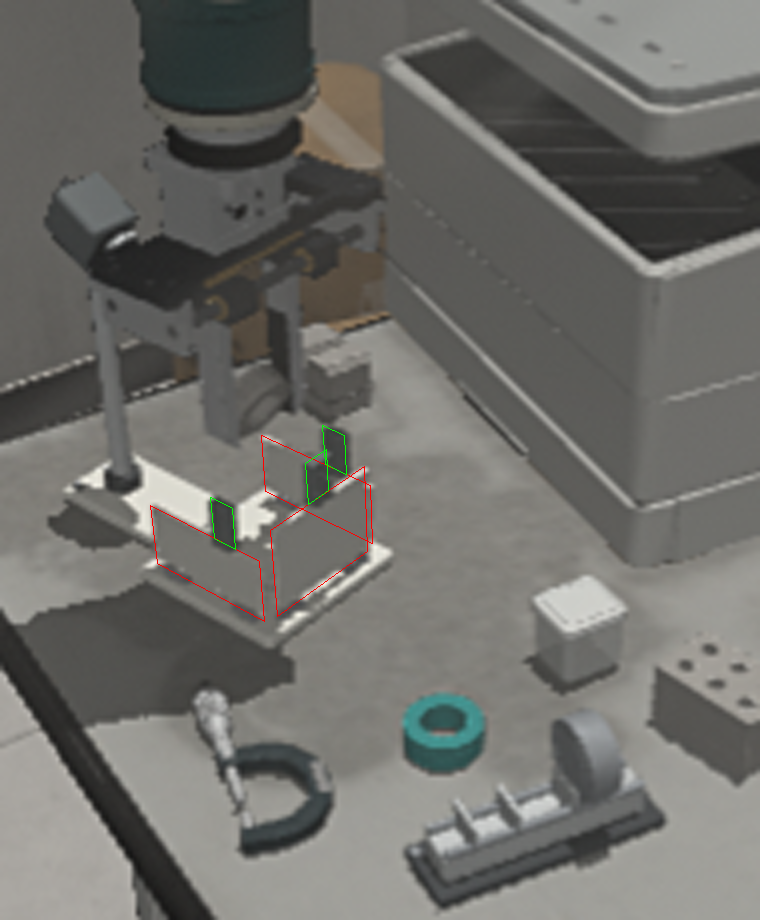

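The picture shows the screens at the upright outlines, the disc still on the stand, the bystanders unmoved and the ring held steady, so I am handing in.

Run:
```python
from h import *
print(job.finish_job())
```

```text
the job is handed in; nothing more can be done
None
```

I handed the job in at about 23.8 s of the 70 s allowed. All three screens were upright and the ring gauge was held before the lens; `finish_job` gave no verdict.

**What I did:** I gripped each screen by its tab and swung it up to its stop. I took the brownish part as the ring because its bore showed. I then tilted it about 30° in the fingers by pushing it against the stand's outer guide plate, turned it and held it before the lens.

**Last checks:**
- **Screens:** all three line up with the upright outlines in the scene picture, and each pushed back with about 8–16 N at its stop.
- **Ring position:** the tool's position puts its centre at about (-0.6, -0.1, 130) mm in the booth's axes, against a target of (0, 0, 130).
- **Bore tilt:** from outlines drawn over the pictures it is about 26–30°, against the 30° wanted. This is good to a few degrees only, but I judge it within the 8° allowed.
- **Hold:** grip set to 30 N, arm still, and the force reading is close to the ring's weight. The ring looks clear of the booth.
- **Other things:** the disc, tub, set-up block and micrometer look undisturbed. The vee block shows in the last scene picture, partly behind the gripper, and nothing passed near it.

**What disagreed:**
- The drawn ring outline sat about 3 mm off the picture sideways, close to the camera calibration error.
- The gripper read 45 mm on the 47 mm ring.
- At the stops the tool had gone about 6–10 mm past the hinge line, which I put down to play between pads and tabs.

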